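# Set the ratchet to tighten and bring the rotor's castle nut to its next slot

## Robot

A 6-joint arm with a two-finger parallel gripper is mounted at the origin on the work surface. World frame = base frame: x ahead of the robot, y to its left, z up, the work surface at z = 0. Lengths are in mm, angles in rad, forces in N, time in s.
With the tool pointing down it reaches from about 275 to 1000 mm from the base axis. Payload 8.4 kg.
Tool frame: the origin (TCP) lies midway between the tips of the shut fingers; the grasp point (between the pads) lies 19 mm behind it; y points along the fingers, z is the direction in which the jaws open and shut, and the axes are right-handed (so a half turn about y gives the same grasp; the last joint's range is limited). The gripper opens to 85 mm and grips with 20 to 120 N. Pads are 22 mm wide; open, the fingers measure 114 mm over their backs; the gripper's body (76 mm by 85 mm) begins 54 mm behind the grasp point. The pads swing forward as they close: fully open they stand 13 mm farther back than shut.
Start: joints at [-1.177, 0.353, 1.633, -0, 1.155, -0.002], TCP at [240.965, -576.683, 231.281] pointing down, gripper open.
Joint ranges: [-2.63, 2.63], [-0.92, 2.1], [0.06, 2.66], [-1.3, 4.44], [0, 2.69], [-3.02, 3.02]. Speed limits (rad/s): [2.22, 2.22, 2.79, 3.14, 3.14, 3.14].

## Interface

Orientations are given as [roll, pitch, yaw] about the fixed x, y, z axes, in that order (R = Rz(yaw) Ry(pitch) Rx(roll)).
In Python, from rig import r, imaging gives the robot as it stands. The module is installed in compiled form; this text tells all that it offers.
- The arm moves only by the tool send_rows, never from a script. Its argument "series" is a list of rows, each a list of 6 numbers: the shift along the tool's x, y, z in m, then the turn, a rotation vector about the tool's x, y, z in degrees. In form: [[dx, dy, dz, ax, ay, az], ...]. A call has 1 to 8 rows; each row shifts and turns the commanded pose from where the row before left it, along the tool's axes as they then stand; what a row does not reach is not made up. A row lasts 1/10 s, in which the tool goes at most 50 mm and 8.59 degrees, less where a joint would pass 70% of its speed; a pose out of reach is approached as far as the arm can. A call is refused whole if a number of a shift passes 0.05 or a number of a turn 8.59, either way. A call with a gripper value outside its range is refused whole. "gripper" is the opening, from 0 (shut) to 1 (fully open), set as the call begins (left out, the last holds). The fingers move at their own pace and stop on an object; "squeeze" is the grip in N (left out, the last holds). Time passes only in rows, so rows that do not move let the fingers close. It gives the time, the measured TCP pose, the force and the opening at its end, in the units of the state.
- r.sense(): the state, without advancing time (a new reading comes with each control period).
- imaging.grab_frame(name): name is "scene" or "top"; returns a dict with "frame" (384x512x3 uint8, red, green, blue), "depth" (384x512 float32, mm along the optical axis (not along the pixel's ray), 0 where there is no reading), "intrinsics" (3x3 intrinsics, pixels), "origin" and "rotation" of the camera in the world. Camera axes: x right, y down, z forward; pixel columns grow to the right and rows downward; lengths in mm; the calibration is good to about 2 mm. A picture is of the moment at which its call begins.
- r.sign_off(): hands the job in, once; it reports no verdict.
The state is a dict: "clock": time; "qpos": joint angles; "qvel": joint speeds; "joint_efforts": joint torques, N m; "eef_pos": TCP position; "tcp_rot": TCP orientation; "contact_force": force on the tool from outside, world axes, zero at the start; "wrist_torque": the same for the moment, N m; "opening": opening from 0.0 (shut) to 1.0 (fully open).
Only numpy, scipy, OpenCV 4.12 (cv2) and the standard library are available. Lean on these libraries where they do the work, as an engineer would, in place of code of your own. Each camera call takes 0.05 s, during which the arm holds its last target.

## Task

On the rotor service stand, flip the ratchet's pawl lever all the way over to its tightening side, before the nut is turned at all. Then work the ratchet handle to tighten the castle nut (clockwise seen from above) until its next slot lines up with the spindle's cross hole, so that a split pin could go through, and stop there; use several strokes if the handle meets its stop. Leave the lever on its tightening side, let go, and do not shift the tube rack, the carton, the screwdriver, the spare nut or the rotor cap that lie around the stand.

Things in the scene. Friction and masses are not known exactly. Their poses are not given: they have to be found in the camera images.
- stand: Fixed rotor service stand: aluminium base plate 250 x 380 x 12 mm carrying a grey centrifuge rotor (170 mm across, top at 76 mm) and an upright steel spindle 34 mm across, top at 138 mm. Origin: on the spindle's axis at table height; z up; the ratchet handle points to about its -x (towards the robot).
- arch_mid (a point): Middle of a round steel tube 18 mm thick that arches over the handle along the stand's y; 95 mm to -x of the spindle axis, 265 mm above the table; legs 175 mm to either side. It is right above the lever's post: reach the post from the stand's -x side, tool leaning 30 to 45 degrees (pointing down and to +x).
- spindle_top (a point): Centre of the spindle's top face, 138 mm above the table. The spindle's 7 mm cross hole runs along this point's x (the stand's x) 16 mm below; a black line across the top face shows its direction.
- nut (a joint): Turn of the brass castle nut (68 mm across, 101 to 131 mm above the table, six slots 10 mm wide, 60 degrees apart), rad; grows clockwise from above = tightening. 0 = next slot lined up with the cross hole; starts at -0.95 to -0.55. Takes about 1.5 N m, stays where left. Under it is a ratchet wheel of 12 teeth.
- nut_top (a point): Centre of the castle nut's upper face, on the spindle axis, 131 mm above the table.
- handle (a joint): Swing of the ratchet handle about the spindle axis, rad: 0 = pointing along the stand's -x; grows clockwise from above (its end moves to the stand's +y). Hard stops at -0.45 and 0.45. Alone it takes about 0.7 N m, driving the nut 2.2. After reversing it runs free up to one tooth (0.52 rad) before the pawl bites.
- handle_grip (a point): Point on the handle's black grip, 180 mm from the spindle axis. The grip is a level bar 24 mm wide, 22 mm high, reaching from 115 to 215 mm from the axis, 78 to 100 mm above the table; this point is at its mid height, 89 mm. The axes turn with the handle; -x points outward along it.
- lever (a joint): Dark steel pawl lever on top of the handle, rad; upright pivot 56 mm from the spindle axis along the handle. 0 = in line with the handle; grows clockwise from above (post to the handle's +y). Stops at -0.45 (handle drives the nut anticlockwise only; it starts near this) and 0.45 (drives clockwise only: tightening). Stiff: 2 to 3 N at the post; stays where left; a hard pinch on the post drags the handle along.
- lever_post (a point): Point on the axis of the lever's upright round post, 58 mm from the lever's pivot: 12 mm across, 110 to 158 mm above the table; this point is at 144 mm. The lever's flat arm, which leads to the post, tops at 110 mm, the handle under it at 100 mm.
- tube_rack: Bystander: violet tube rack with capped tubes, 90 x 200 x 74 mm. Leave it where it is.
- carton: Bystander: white paper carton, 130 x 190 x 70 mm. Leave it where it is.
- screwdriver: Bystander: screwdriver lying on the table (origin under its middle). Leave it where it is.
- spare_nut: Bystander: spare brass castle nut, 60 mm across, 28 mm high, lying on the stand's base plate (not the one to turn). Leave it where it is.
- rotor_cap: Bystander: grey plastic rotor cap, 70 mm across, 30 mm high, lying on the stand's base plate. Leave it where it is.

How it is judged:
By the outcome, as a careful person would: the job done as asked, in the order asked, and still so for the second after the job is handed in, with the robot touching nothing.
It also fails if it takes over 72 s, if anything falls off the work surface, if the arm or the gripper's body presses on something with over 40 N, if the wrist force passes 120 N, or if a joint passes its speed limit or range.

## Working session

There is one attempt and no reset: what is moved stays moved. The work goes in short steps, Python scripts to look and compute and a tool call to move; the robot and the scene stay as the last step left them, time stands still between calls to the robot, and variables do not carry over. Pictures are saved under pics/ and viewed, and the job is handed in when it is done.

Besides the shell and the picture viewer there is one more tool, called after ">>>" by a JSON object that holds its "name" and its "arguments". send_rows: Moves the arm, as the interface text tells. Its arguments: {"type":"object","properties":{"series":{"type":"array","items":{"type":"array","items":{"type":"number"}}},"gripper":{"type":"number"},"squeeze":{"type":"number"}},"required":["series"]}

```bash
mkdir -p pics
python3 - <<'E'
from rig import r, imaging
import cv2,numpy as np
print(r.sense())
for n in("scene","top"):
    f=imaging.grab_frame(n); cv2.imwrite(f"pics/{n}0.png",cv2.resize(f["frame"][:,:,::-1],None,fx=1.5,fy=1.5))
    np.savez(f"{n}0.npz",**f); print(n,f["intrinsics"],f["origin"],f["rotation"])
E
```

```text
{'clock': 0.0, 'qpos': array([-1.17743081e+00,  3.53646063e-01,  1.63416242e+00, -1.03813349e-05,
        1.15520507e+00, -2.42537517e-03]), 'qvel': array([ 0.00032703,  0.00119318,  0.00113786,  0.00143235,  0.00066992,
       -0.00117335]), 'joint_efforts': array([ 1.56408398e-03, -6.05258989e+01, -3.42071486e+01,  1.84361775e-04,
        9.28558235e-03, -8.57036554e-06]), 'eef_pos': array([ 240.75404384, -576.23293622,  230.55088658]), 'tcp_rot': array([-1.57221724e+00, -6.04545339e-06, -2.74579756e+00]), 'contact_force': array([ 0.35874361, -0.25094244, -1.01017147]), 'wrist_torque': array([-0.02167251, -0.01350396, -0.04772301]), 'opening': 1.000649460590738}
scene [[475.65323241   0.         255.19527925]
 [  0.         475.65323241 190.2350317 ]
 [  0.           0.           1.        ]] [1517.83605403  -64.20315409 1415.20266219] [-2.49072498 -0.00504425  1.50617349]
top [[358.97509472   0.         261.81150715]
 [  0.         358.97509472 191.13523221]
 [  0.           0.           1.        ]] [ 353.37037087   24.96585308 1222.10907827] [-2.93465517e+00 -2.57230241e-03 -1.55162123e+00]
```

View pics/scene0.png

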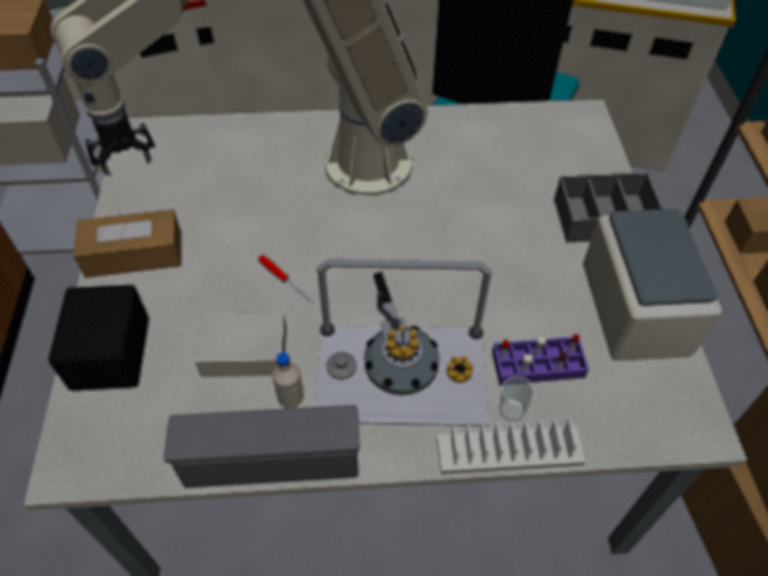

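View pics/top0.png

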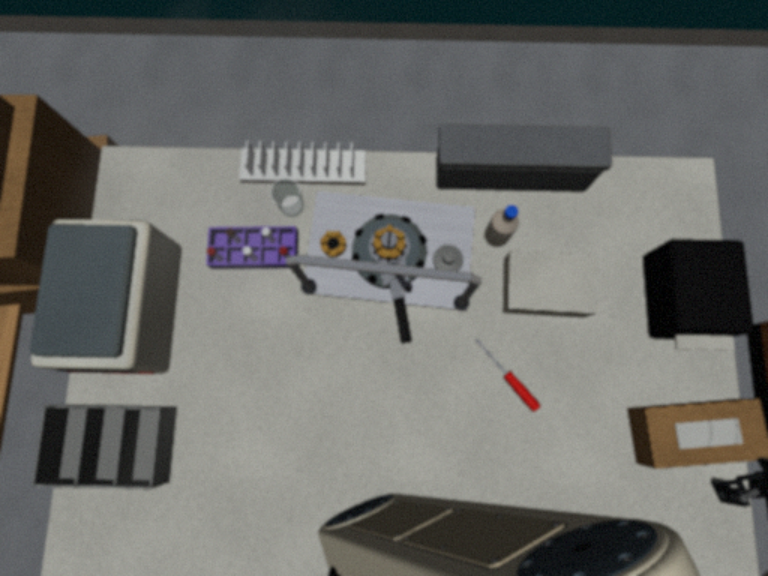

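```bash
cat > h.py <<'E'
import numpy as np,cv2
from scipy.spatial.transform import Rotation as Ro
def cam(f):
    return f["intrinsics"],f["origin"],Ro.from_euler('xyz',f["rotation"]).as_matrix()
def toplane(f,uv,z):
    K,o,R=cam(f); uv=np.atleast_2d(np.float64(uv)); d=np.c_[uv,np.ones(len(uv))]@np.linalg.inv(K).T@R.T
    return o+d*((z-o[2])/d[:,2])[:,None]
def proj(f,p):
    K,o,R=cam(f); c=(np.atleast_2d(p)-o)@R@K.T; return c[:,:2]/c[:,2:]
def cloud(f):
    K,o,R=cam(f); v,u=np.mgrid[:384,:512]; d=np.dstack([u,v,np.ones_like(u)])@np.linalg.inv(K).T
    return (d*f["depth"][...,None])@R.T+o
def crop(f,x0,y0,x1,y1,s,name):
    cv2.imwrite(name,cv2.resize(f["frame"][y0:y1,x0:x1,::-1],None,fx=s,fy=s,interpolation=cv2.INTER_CUBIC))
E
python3 - <<'E'
from h import *
for n,b in(("scene",(200,160,340,290)),("top",(185,120,325,235))):
    f=dict(np.load(f"{n}0.npz")); crop(f,*b,5.5 if n=="top" else 4.5,f"pics/{n}0c.png")
    P=cloud(f); print(n,np.median(P[300:340,300:330,2]) if n=="scene" else np.median(P[250:280,200:230,2]))
    hsv=cv2.cvtColor(f["frame"],cv2.COLOR_RGB2HSV)
    m=cv2.inRange(hsv,(12,110,60),(30,255,255)); m[:b[1]]=0;m[b[3]:]=0;m[:,:b[0]]=0;m[:,b[2]:]=0
    k,l,s,c=cv2.connectedComponentsWithStats(m)
    for i in range(1,k):
        if s[i,4]>15: print(s[i],c[i],toplane(f,c[i],131), np.nanmedian(P[l==i],0))
E
```

```text
scene -14.267652800010751
[258 219  20  20 216] [267.90277778 230.39351852] [[705.37911295  35.47686748 131.        ]] [701.27454527  35.24791936 115.88971034]
[299 238  16  16 175] [306.19428571 245.89142857] [[769.60294946 150.05784185 131.        ]] [711.07429243 166.56230861  26.35625001]
top -0.22228539016828108
[249 150  21  22 232] [259.04310345 162.23275862] [[675.56074717  37.08481481 131.        ]] [673.28360471  36.73153619 116.50968716]
[214 155  16  16 162] [221.83950617 162.25925926] [[673.13167434 154.5538932  131.        ]] [701.02957752 165.70180019  27.6065083 ]
```

View pics/scene0c.png

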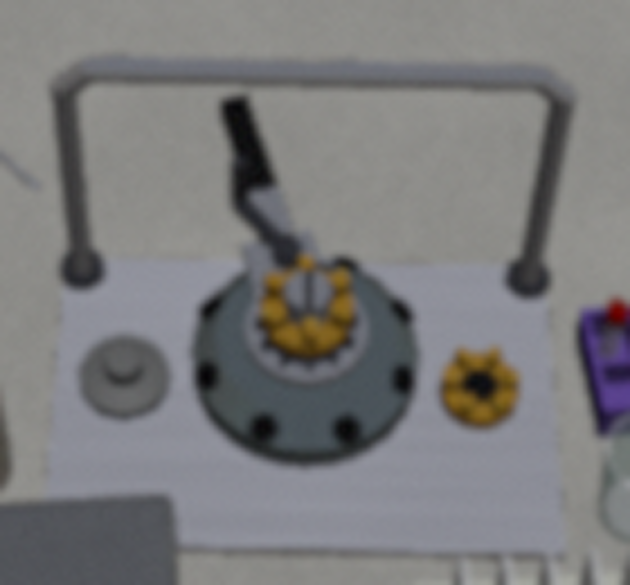

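View pics/top0c.png

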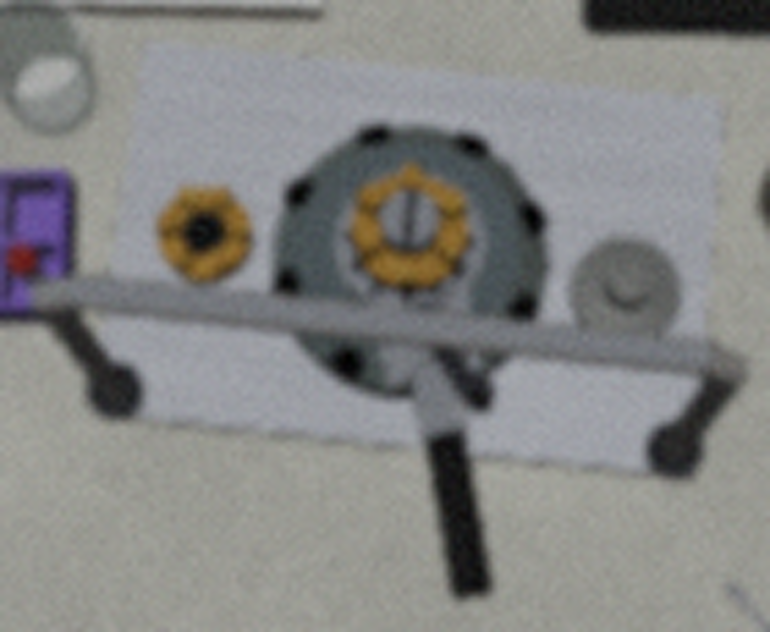

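Run:
```python
from h import *
f=dict(np.load("top0.npz")); g=dict(np.load("scene0.npz"))
c=np.array([[150,42],[722,100],[690,475],[95,412]])/5.5+[185,120]
P=toplane(f,c,12); print("top corners",P.round(1)); 
c2=np.array([[65,262],[553,268],[563,553],[45,543]])/4.5+[200,160]
Q=toplane(g,c2,12); print("scene corners",Q.round(1))
for X in(P,Q): print(X.mean(0),np.linalg.norm(np.diff(X,axis=0,append=X[:1]),axis=1))
# arch
for ff,pts,o,s in((f,[[60,293],[715,358]],[185,120],5.5),(g,[[85,75],[545,80]],[200,160],4.5)):
    A=toplane(ff,np.array(pts)/s+o,265); print("arch",A, np.arctan2(*(A[1]-A[0])[:2]))
# bluish plate mask
for n,ff,(x0,y0,x1,y1) in(("top",f,(185,120,325,235)),("scene",g,(200,160,340,290))):
    im=ff["frame"].astype(int); sub=im[y0:y1,x0:x1]; m=((sub[...,2]-sub[...,0]>8)&(sub.sum(2)>330)).astype(np.uint8)
    k,l,s,c=cv2.connectedComponentsWithStats(m); i=1+np.argmax(s[1:,4]); v,u=np.nonzero(l==i)
    W=toplane(ff,np.c_[u+x0,v+y0],12)[:,:2]; print(n,s[i],cv2.minAreaRect(W.astype(np.float32)))
# spindle top / nut / grip
print("spindle top",toplane(f,np.array([408,220])/5.5+[185,120],138),toplane(g,np.array([308,293])/4.5+[200,160],138))
for n,ff,(x0,y0,x1,y1) in(("top",f,(255,195,285,235)),("scene",g,(244,178,264,210))):
    sub=ff["frame"][y0:y1,x0:x1].astype(int); m=(sub.max(2)<50); v,u=np.nonzero(m)
    if len(u): 
        W=toplane(ff,np.c_[u+x0,v+y0],97)[:,:2]; print(n,len(u),cv2.minAreaRect(W.astype(np.float32)))
```

```text
top corners [[ 835.9  208.3   12. ]
 [ 803.6 -163.2   12. ]
 [ 557.6 -140.4   12. ]
 [ 590.2  231.    12. ]]
scene corners [[ 567.6 -140.5   12. ]
 [ 596.8  243.    12. ]
 [ 841.2  213.1   12. ]
 [ 810.2 -157.9   12. ]]
[696.82430132  33.91373157  12.        ] [372.90857019 247.10803634 372.79324041 246.81005028]
[703.96283294  39.41248119  12.        ] [384.55853096 246.18816766 372.34160862 243.22872738]
arch [[ 600.96045077  208.63445839  265.        ]
 [ 574.07651382 -118.76677427  265.        ]] -3.0596633408348337
arch [[ 584.35858098 -110.97031748  265.        ]
 [ 607.98628751  205.5398254   265.        ]] 0.07451250131094117
top [  22    8  109   49 1307] ((733.4522705078125, 32.82392883300781), (372.915771484375, 173.6396942138672), 85.1156997680664)
scene [  11   55  114   68 3978] ((695.1480712890625, 36.25547790527344), (373.1787109375, 258.9245300292969), 85.10384368896484)
spindle top [[680.79476469  36.72258282 138.        ]] [[690.0286443  38.2728548 138.       ]]
top 160 ((519.6690063476562, 5.9202680587768555), (91.20977783203125, 17.90373992919922), 11.029505729675293)
scene 129 ((537.7958984375, 4.9327545166015625), (117.39618682861328, 26.435714721679688), 1.985921859741211)
```

Run:
```python
from h import *
f=dict(np.load("top0.npz")); g=dict(np.load("scene0.npz"))
def pk(ff,pts,o,s,z): return toplane(ff,(np.array(pts)+.5)/s-.5+o,z).round(1)
T=([185,120],5.5);S=([200,160],4.5)
print("spin",pk(f,[[408,220]],*T,138),pk(g,[[308,293]],*S,138))
print("rotor ctr z76", pk(f,[[410,262]],*T,76),pk(g,[[306,352]],*S,76))
for ff in(f,g):
    P=cloud(ff)
    # table z at places
    for p in[(400,300),(500,-100),(480,150),(600,300)]:
        u,v=proj(ff,[*p,0])[0].astype(int); print(p,P[v-3:v+4,u-3:u+4].reshape(-1,3).mean(0).round(1))
    Z=P[...,2]; 
    # spindle/nut
    m=(Z>120)&(Z<150)&(abs(P[...,0]-690)<60)&(abs(P[...,1]-38)<50); print("top face pts",P[m].mean(0),m.sum())
    m=(Z>66)&(Z<84)&(abs(P[...,0]-690)<110)&(abs(P[...,1]-38)<110); print(cv2.minEnclosingCircle(P[m][:,:2].astype(np.float32)))
    m=(Z>240)&(Z<290)&(abs(P[...,0]-600)<80)&(abs(P[...,1]-38)<250); q=P[m]; print("arch",len(q),q[:,1].min(),q[:,1].max(),np.polyfit(q[:,1],q[:,0],1),q[:,2].mean())
```

```text
spin [[682.1  38.  138. ]] [[688.5  37.2 138. ]]
rotor ctr z76 [[674.6  37.   76. ]] [[699.3  36.5  76. ]]
(400, 300) [ 4.024e+02  3.012e+02 -4.000e-01]
(500, -100) [498.1 -96.4  24.8]
(480, 150) [ 4.827e+02  1.532e+02 -3.000e-01]
(600, 300) [601.7 300.7  -0.8]
top face pts [680.67458002  38.23027372 132.87854472] 211
((673.509521484375, 39.49418258666992), 90.42435455322266)
arch 855 -134.86557300041892 228.4588107595937 [8.87997556e-02 5.82607220e+02] 270.21726545028616
(400, 300) [407.3 295.   14. ]
(500, -100) [ 539.1 -100.7   55.5]
(480, 150) [476.1 147.4  -2.4]
(600, 300) [596.3 299.3  -3.2]
top face pts [688.06810665  37.48573169 130.01672349] 190
((682.3927612304688, 36.22100830078125), 85.47280883789062)
arch 678 -133.69016744645842 226.2393008834736 [8.39642772e-02 5.90174425e+02] 266.30502780622396
```

```bash
cat > nut.py <<'E'
from h import *
def avg(n,k):
    from rig import imaging
    F=[imaging.grab_frame(n) for _ in range(k)]; f=F[0]; f["frame"]=np.mean([x["frame"] for x in F],0); return f
def rect(f,c,yaw,z,half,s):
    # rectified top view in stand frame: image right=+X stand, up=+Y
    n=int(2*half*s); a=(np.arange(n)+.5)/s-half; X,Y=np.meshgrid(a,-a)
    w=np.c_[c[0]+X.ravel()*np.cos(yaw)-Y.ravel()*np.sin(yaw),c[1]+X.ravel()*np.sin(yaw)+Y.ravel()*np.cos(yaw),np.full(X.size,z)]
    uv=proj(f,w).astype(np.float32).reshape(n,n,2)
    return cv2.remap(f["frame"].astype(np.float32),uv[...,0],uv[...,1],cv2.INTER_CUBIC)
E
python3 - <<'E'
from nut import *
out=[]
for n,c in(("top",(682,38)),("scene",(688.3,37.3))):
    f=avg(n,8); np.savez(f"{n}A.npz",**f)
    im=rect(f,c,-0.083,131,45,6); out.append(im)
    for rad in(24,28,32,36):
        th=np.arange(360)*np.pi/180; px=((45+rad*np.cos(th))*6).astype(np.float32); py=((45-rad*np.sin(th))*6).astype(np.float32)
        p=cv2.remap(im,px[None],py[None],cv2.INTER_LINEAR)[0]; s=p[:,0]-p[:,2]  # brassness
        F=(s*np.exp(-6j*th)).mean(); print(n,rad,"slot angle mod60 deg",((np.degrees(-np.angle(-F)*-1)/6)%60).round(1),abs(F).round(1))
cv2.imwrite("pics/nutA.png",np.clip(np.hstack(out)[:,:,::-1]*1.3,0,255).astype(np.uint8)[:, :800])
print(out[0].shape)
E
```

```text
top 24 slot angle mod60 deg 51.8 0.9
top 28 slot angle mod60 deg 31.6 1.2
top 32 slot angle mod60 deg 27.7 3.2
top 36 slot angle mod60 deg 25.9 1.2
scene 24 slot angle mod60 deg 27.1 5.5
scene 28 slot angle mod60 deg 26.1 7.2
scene 32 slot angle mod60 deg 26.1 7.9
scene 36 slot angle mod60 deg 21.9 3.1
(540, 540, 3)
```

Run:
```python
import cv2; im=cv2.imread("pics/nutA.png"); cv2.imwrite("pics/nutA2.png",cv2.resize(im,(800,400)) if im.shape[1]>800 else im); print(im.shape)
```

```text
(540, 800, 3)
```

View pics/nutA.png

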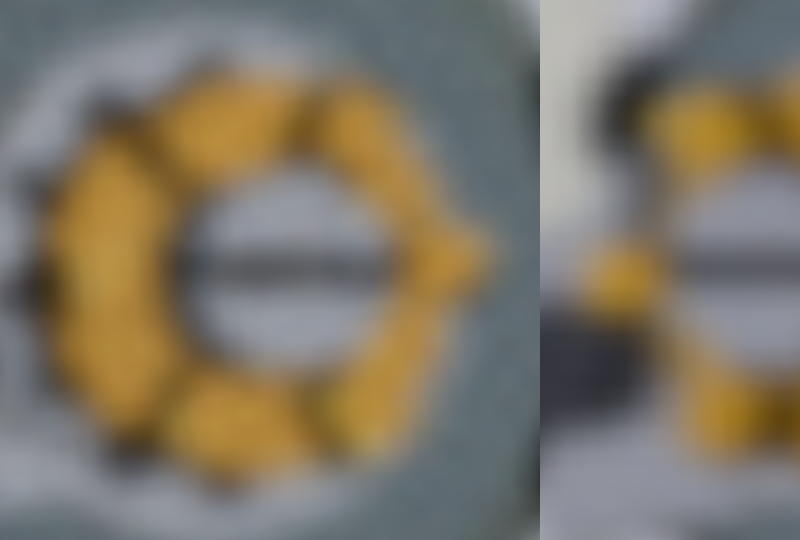

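Run:
```python
from nut import *
f=dict(np.load("sceneA.npz")); out=[rect(f,(688.3,37.3),-0.083,z,45,4) for z in(138,126)]
f=dict(np.load("topA.npz")); out2=[rect(f,(682,38),-0.083,z,45,4) for z in(138,126)]
for o in out+out2: cv2.line(o,(180,0),(180,20),(255,0,0)),cv2.line(o,(0,180),(20,180),(255,0,0))
cv2.imwrite("pics/nutB.png",cv2.resize(np.clip(np.vstack([np.hstack(out),np.hstack(out2)])[:,:,::-1]*1.3,0,255).astype(np.uint8),(600,600)))
```

```text
(no output)
```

View pics/nutB.png

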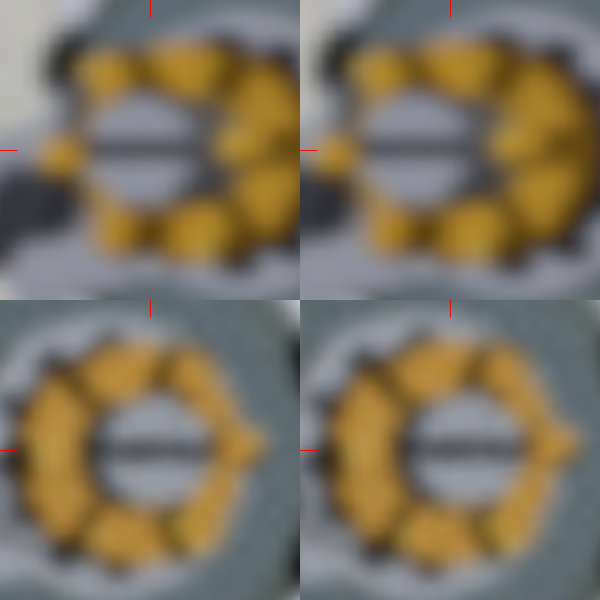

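```bash
cat > plan.py <<'E'
from h import *
from rig import r
def Rt(lean,yaw=0.0,about=0.0):
    # finger dir = down, leaning to +x by lean deg; jaw along -y ; then yaw deg about world z
    c,s=np.cos(np.radians(lean)),np.sin(np.radians(lean))
    return Ro.from_euler('z',yaw,degrees=True)*Ro.from_matrix(np.array([[-c,s,0],[0,0,-1],[-s,-c,0]]))
def cur():
    s=r.sense(); return s,np.array(s["eef_pos"]),Ro.from_euler('xyz',s["tcp_rot"])
def plan(pos,R,N,step=None):
    s,p0,R0=cur(); w=(R0.inv()*R).as_rotvec(); out=[]
    print("t",round(s["clock"],2),"pos",p0.round(1),"F",s["contact_force"].round(1),"open",round(s["opening"],3),"q",s["qpos"].round(2))
    p=p0;Rc=R0
    for i in range(N):
        pn=p0+(np.array(pos)-p0)*(i+1)/N; Rn=R0*Ro.from_rotvec(w*(i+1)/N)
        d=Rc.inv().apply(pn-p)/1000; out.append([*d.round(4),*np.degrees(w/N).round(2)]); p=pn;Rc=Rn
    for i in range(0,N,8): print([[float(x) for x in o] for o in out[i:i+8]])
E
python3 - <<'E'
from plan import *
print(Rt(40).as_euler('xyz'))
plan([500,-8,245],Rt(40),16)
E
```

```text
[-1.57079633  0.6981317  -3.14159265]
t 0.9 pos [ 241.  -576.7  231.3] F [-0.5  0.2 -0.2] open 1.0 q [-1.18  0.35  1.63 -0.    1.16 -0.  ]
[[-0.0286, -0.0009, -0.0266, 0.49, 1.36, 2.47], [-0.028, 0.0001, -0.0272, 0.49, 1.36, 2.47], [-0.0273, 0.0011, -0.0279, 0.49, 1.36, 2.47], [-0.0266, 0.002, -0.0285, 0.49, 1.36, 2.47], [-0.0258, 0.0029, -0.0292, 0.49, 1.36, 2.47], [-0.025, 0.0037, -0.0298, 0.49, 1.36, 2.47], [-0.0241, 0.0045, -0.0304, 0.49, 1.36, 2.47], [-0.0231, 0.0053, -0.031, 0.49, 1.36, 2.47]]
[[-0.0222, 0.006, -0.0316, 0.49, 1.36, 2.47], [-0.0211, 0.0066, -0.0322, 0.49, 1.36, 2.47], [-0.0201, 0.0072, -0.0327, 0.49, 1.36, 2.47], [-0.019, 0.0078, -0.0333, 0.49, 1.36, 2.47], [-0.0178, 0.0083, -0.0338, 0.49, 1.36, 2.47], [-0.0166, 0.0087, -0.0342, 0.49, 1.36, 2.47], [-0.0154, 0.0091, -0.0347, 0.49, 1.36, 2.47], [-0.0142, 0.0095, -0.0351, 0.49, 1.36, 2.47]]
```

>>> {"name": "send_rows", "arguments": {"series": [[-0.0286,-0.001,-0.0266,0.5,1.36,2.47],[-0.028,0,-0.0272,0.5,1.36,2.47],[-0.0273,0.001,-0.0279,0.5,1.36,2.47],[-0.0266,0.002,-0.0285,0.5,1.36,2.47],[-0.0258,0.003,-0.0292,0.5,1.36,2.47],[-0.025,0.0037,-0.0298,0.5,1.36,2.47],[-0.0241,0.0045,-0.0304,0.5,1.36,2.47],[-0.0231,0.0053,-0.031,0.5,1.36,2.47]], "gripper": 0.5}}

```text
clock: 1.7
eef_pos: [370.9, -291.2, 238.6]
tcp_rot: [-1.533, 0.351, -2.932]
contact_force: [1.7, -0.6, 1.4]
opening: 0.496
```

>>> {"name": "send_rows", "arguments": {"series": [[-0.0222,0.006,-0.0316,0.5,1.36,2.47],[-0.0211,0.0066,-0.0322,0.5,1.36,2.47],[-0.02,0.0072,-0.0327,0.5,1.36,2.47],[-0.019,0.0078,-0.0333,0.5,1.36,2.47],[-0.0178,0.0083,-0.0338,0.5,1.36,2.47],[-0.0166,0.0087,-0.0342,0.5,1.36,2.47],[-0.0154,0.009,-0.0347,0.5,1.36,2.47],[-0.0142,0.0095,-0.0351,0.5,1.36,2.47]]}}

```text
clock: 2.5
eef_pos: [491.8, -25.2, 244.0]
tcp_rot: [-1.56, 0.676, -3.128]
contact_force: [-0.3, -0.8, -0.0]
opening: 0.497
```

>>> {"name": "send_rows", "arguments": {"series": [[0,0,0,0,0,0],[0,0,0,0,0,0]]}}

```text
clock: 2.7
eef_pos: [491.3, -27.0, 243.4]
tcp_rot: [-1.557, 0.672, -3.124]
contact_force: [-0.2, -0.1, 0.6]
opening: 0.499
```

Run:
```python
from plan import *
from rig import imaging
for n,b in(("scene",(190,110,340,260)),("top",(185,120,325,255))):
    f=imaging.grab_frame(n); np.savez(f"{n}1.npz",**f); crop(f,*b,4,f"pics/{n}1.png")
    # predicted points
    for nm,p in(("post144",(584,-8,144)),("post158",(584,-8,158)),("spin",(685,37.7,138)),("grip",(509,2,100)),("tcp",cur()[1])):
        print(n,nm,((proj(f,p)[0]-b[:2])*4).round())
plan([522,-8,220],Rt(40),4)
```

```text
scene post144 [248. 352.]
scene post158 [248. 342.]
scene spin [313. 455.]
scene grip [254. 312.]
scene tcp [217. 190.]
top post144 [352. 280.]
top post158 [353. 276.]
top spin [296. 155.]
top grip [337. 385.]
top tcp [385. 382.]
t 2.8 pos [491.4 -28.2 243.6] F [-0.1 -0.4 -0.3] open 0.501 q [-0.1  -0.14  2.36  0.23  0.26  1.26]
[[-0.0024, 0.0094, -0.0051, -0.06, 0.17, 0.37], [-0.0023, 0.0094, -0.0051, -0.06, 0.17, 0.37], [-0.0022, 0.0094, -0.0051, -0.06, 0.17, 0.37], [-0.0021, 0.0094, -0.0051, -0.06, 0.17, 0.37]]
```

View pics/scene1.png

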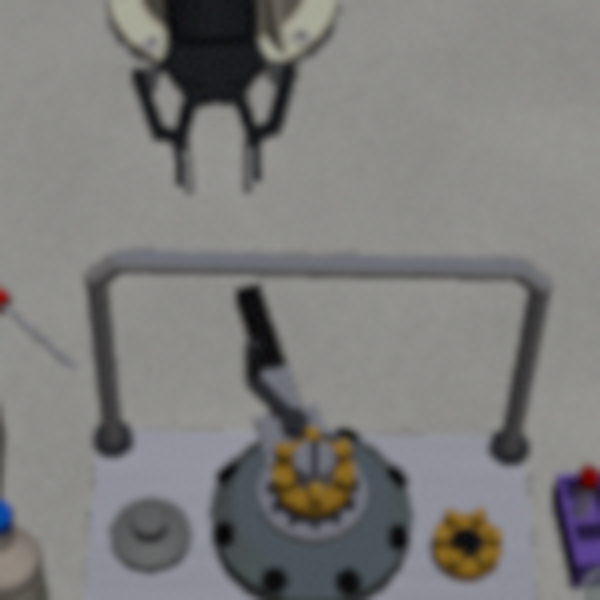

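View pics/top1.png

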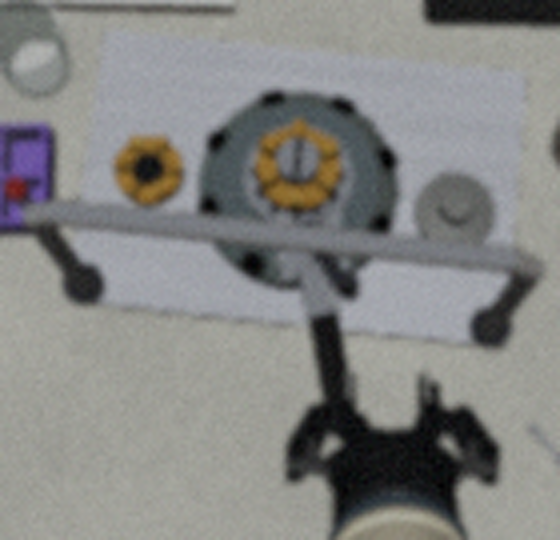

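Run:
```python
from plan import *
plan([520,-7,222],Rt(40),5)
```

```text
t 2.8 pos [491.4 -28.2 243.6] F [-0.1 -0.4 -0.3] open 0.501 q [-0.1  -0.14  2.36  0.23  0.26  1.26]
[[-0.0018, 0.0069, -0.0043, -0.05, 0.13, 0.29], [-0.0018, 0.0069, -0.0043, -0.05, 0.13, 0.29], [-0.0017, 0.0069, -0.0043, -0.05, 0.13, 0.29], [-0.0017, 0.007, -0.0043, -0.05, 0.13, 0.29], [-0.0017, 0.007, -0.0042, -0.05, 0.13, 0.29]]
```

>>> {"name": "send_rows", "arguments": {"series": [[-0.0018,0.007,-0.0043,0,0.13,0.3],[-0.0018,0.007,-0.0043,0,0.13,0.3],[-0.0018,0.007,-0.0043,0,0.13,0.3],[-0.0018,0.007,-0.0043,0,0.13,0.3],[-0.0018,0.007,-0.0043,0,0.13,0.3],[0,0,0,0,0,0]]}}

```text
clock: 3.4
eef_pos: [520.6, -7.4, 221.4]
tcp_rot: [-1.566, 0.698, 3.14]
contact_force: [-0.6, 0.3, 0.5]
opening: 0.502
```

Run:
```python
from plan import *
plan([577,-7,154],Rt(40),8)
```

```text
t 3.4 pos [520.6  -7.4 221.4] F [-0.6  0.3  0.5] open 0.502 q [-0.02 -0.04  2.36  0.07  0.13  1.48]
[[0.0, 0.011, -0.0001, -0.04, -0.01, 0.0], [0.0, 0.011, -0.0001, -0.04, -0.01, 0.0], [0.0, 0.011, -0.0001, -0.04, -0.01, 0.0], [0.0, 0.011, -0.0001, -0.04, -0.01, 0.0], [0.0, 0.011, -0.0001, -0.04, -0.01, 0.0], [0.0, 0.011, -0.0001, -0.04, -0.01, 0.0], [0.0, 0.011, -0.0001, -0.04, -0.01, 0.0], [0.0, 0.011, -0.0001, -0.04, -0.01, 0.0]]
```

Run:
```python
import numpy as np
D=[(625.0,231.0,.35365,1.63416,3.1421),(520.6,221.4,None,None,None)]
from rig import r
s=r.sense();q=s["qpos"];print(q)
D[1]=(np.hypot(*s["eef_pos"][:2]),s["eef_pos"][2],q[1],q[2],q[1]+q[2]+q[4])
A=[];b=[]
for R,z,a,c,t in D:
    A+= [[np.sin(a),np.sin(a+c),np.sin(t),0],[np.cos(a),np.cos(a+c),np.cos(t),1]]; b+=[R,z]
print(np.linalg.cond(A),np.linalg.solve(A,b))
```

```text
[-0.02321102 -0.04194686  2.3563926   0.07273249  0.12951704  1.48194305]
19.655374397053485 [605.69485346 454.33574813 329.44924801 176.25830182]
```

Run:
```python
import numpy as np
a,b,d,z0=605.7,454.3,329.4,176.3
for lean in(30,35,40,45):
  for x,z in((520,221),(560,175),(585,128),(599,128),(480,290),(450,260),(440,330)):
    l=np.radians(lean); X=x-d*np.sin(l); Z=z+d*np.cos(l)-z0; D2=X*X+Z*Z; c=(D2-a*a-b*b)/2/a/b
    q3=np.arccos(c); q2=np.arctan2(X,Z)-np.arctan2(b*np.sin(q3),a+b*np.cos(q3)); print(lean,x,z,q2.round(2),q3.round(2),"q5",(np.pi-l-q2-q3).round(2))
```

```text
30 520 221 -0.01 2.23 q5 0.4
30 560 175 0.12 2.23 q5 0.27
30 585 128 0.22 2.24 q5 0.16
30 599 128 0.24 2.21 q5 0.16
30 480 290 -0.15 2.18 q5 0.59
30 450 260 -0.18 2.27 q5 0.52
30 440 330 -0.26 2.16 q5 0.72
35 520 221 -0.03 2.3 q5 0.26
35 560 175 0.1 2.29 q5 0.13
35 585 128 0.22 2.3 q5 0.01
35 599 128 0.24 2.27 q5 0.02
35 480 290 -0.18 2.24 q5 0.47
35 450 260 -0.21 2.33 q5 0.41
35 440 330 -0.29 2.22 q5 0.61
40 520 221 -0.04 2.36 q5 0.13
40 560 175 0.1 2.36 q5 -0.01
40 585 128 0.22 2.36 q5 -0.14
40 599 128 0.24 2.34 q5 -0.13
40 480 290 -0.21 2.3 q5 0.35
40 450 260 -0.23 2.39 q5 0.28
40 440 330 -0.33 2.27 q5 0.49
45 520 221 -0.05 2.42 q5 -0.02
45 560 175 0.11 2.42 q5 -0.17
45 585 128 0.24 2.43 q5 -0.31
45 599 128 0.26 2.4 q5 -0.3
45 480 290 -0.23 2.36 q5 0.22
45 450 260 -0.25 2.46 q5 0.15
45 440 330 -0.35 2.34 q5 0.37
```

Run:
```python
from plan import *
plan([538,-7,220],Rt(30,-0.7),6)
```

```text
t 3.4 pos [520.6  -7.4 221.4] F [-0.6  0.3  0.5] open 0.502 q [-0.02 -0.04  2.36  0.07  0.13  1.48]
[[-0.0021, 0.002, -0.0001, 0.02, 0.08, -1.67], [-0.0021, 0.002, -0.0001, 0.02, 0.08, -1.67], [-0.0022, 0.0019, -0.0001, 0.02, 0.08, -1.67], [-0.0022, 0.0019, -0.0001, 0.02, 0.08, -1.67], [-0.0023, 0.0018, -0.0001, 0.02, 0.08, -1.67], [-0.0024, 0.0017, -0.0001, 0.02, 0.08, -1.67]]
```

>>> {"name": "send_rows", "arguments": {"series": [[-0.0021,0.002,0,0,0.08,-1.67],[-0.0021,0.002,0,0,0.08,-1.67],[-0.0022,0.002,0,0,0.08,-1.67],[-0.0022,0.002,0,0,0.08,-1.67],[-0.0023,0.0018,0,0,0.08,-1.67],[-0.0024,0.0017,0,0,0.08,-1.67],[0,0,0,0,0,0]]}}

```text
clock: 4.1
eef_pos: [539.0, -7.3, 221.3]
tcp_rot: [-1.573, 0.525, 3.13]
contact_force: [-0.7, 0.6, -0.2]
opening: 0.497
```

Run:
```python
from plan import *
plan([588,-7,134],Rt(30,-0.7),8)
```

```text
t 4.1 pos [539.   -7.3 221.3] F [-0.7  0.6 -0.2] open 0.497 q [-0.02  0.01  2.2   0.02  0.4   1.55]
[[0.0002, 0.0125, -0.0001, 0.02, 0.0, -0.01], [0.0002, 0.0125, -0.0001, 0.02, 0.0, -0.01], [0.0002, 0.0125, -0.0001, 0.02, 0.0, -0.01], [0.0002, 0.0125, -0.0001, 0.02, 0.0, -0.01], [0.0002, 0.0125, -0.0001, 0.02, 0.0, -0.01], [0.0002, 0.0125, -0.0001, 0.02, 0.0, -0.01], [0.0002, 0.0125, -0.0001, 0.02, 0.0, -0.01], [0.0002, 0.0125, -0.0001, 0.02, 0.0, -0.01]]
```

>>> {"name": "send_rows", "arguments": {"series": [[0.0002,0.0125,0,0,0,0],[0.0002,0.0125,0,0,0,0],[0.0002,0.0125,0,0,0,0],[0.0002,0.0125,0,0,0,0],[0,0,0,0,0,0]]}}

```text
clock: 4.6
eef_pos: [561.9, -6.4, 174.2]
tcp_rot: [-1.573, 0.521, 3.131]
contact_force: [-0.1, -1.9, -0.6]
opening: 0.501
```

Run:
```python
from plan import *
from rig import imaging
for n,b in(("scene",(220,150,310,240)),("top",(220,140,310,230))):
    f=imaging.grab_frame(n); np.savez(f"{n}2.npz",**f); crop(f,*b,6,f"pics/{n}2.png")
a=cv2.imread("pics/scene2.png");c=cv2.imread("pics/top2.png"); cv2.imwrite("pics/b2.png",cv2.resize(np.hstack([a,c]),(800,400)))
plan([588,-7,134],Rt(30,-0.7),4)
```

```text
t 4.7 pos [562.1  -6.4 175.7] F [ 0.3 -1.5 -0.1] open 0.504 q [-0.02  0.13  2.2   0.02  0.28  1.55]
[[-0.0004, 0.0123, 0.0001, 0.04, 0.02, 0.02], [-0.0004, 0.0123, 0.0001, 0.04, 0.02, 0.02], [-0.0004, 0.0123, 0.0001, 0.04, 0.02, 0.02], [-0.0004, 0.0123, 0.0001, 0.04, 0.02, 0.02]]
```

View pics/b2.png

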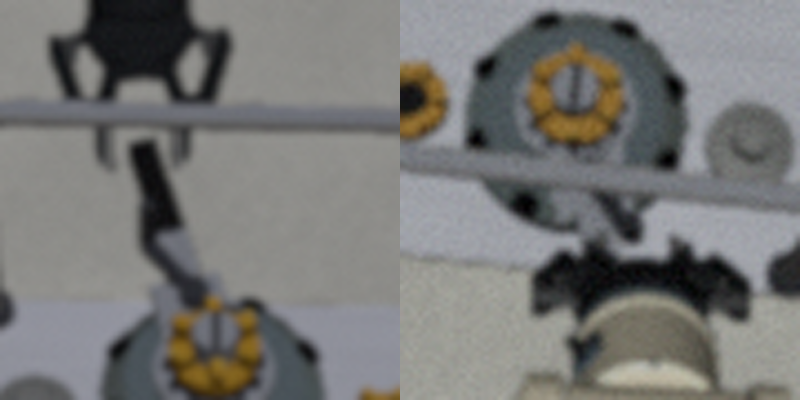

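>>> {"name": "send_rows", "arguments": {"series": [[-0.0004,0.0123,0,0,0,0],[-0.0004,0.0123,0,0,0,0],[-0.0004,0.0123,0,0,0,0],[-0.0004,0.0123,0,0,0,0],[0,0,0,0,0,0]]}}

```text
clock: 5.2
eef_pos: [588.4, -6.7, 132.8]
tcp_rot: [-1.573, 0.522, 3.131]
contact_force: [0.3, 0.4, 0.5]
opening: 0.499
```

```bash
cat > look.py <<'E'
from plan import *
from rig import imaging
def look(k,bs=(220,160,310,250),bt=(220,130,310,220)):
    o=[]
    for n,b in(("scene",bs),("top",bt)):
        f=imaging.grab_frame(n); np.savez(f"{n}{k}.npz",**f); o.append(cv2.resize(f["frame"][b[1]:b[3],b[0]:b[2],::-1],(400,400),interpolation=cv2.INTER_CUBIC))
    cv2.imwrite(f"pics/b{k}.png",np.hstack(o))
E
python3 - <<'E'
from look import *
look(3); plan([588,20,134],Rt(30,2),4)
E
```

```text
t 5.3 pos [588.1  -6.7 134.1] F [-0.4 -0.1  0.3] open 0.501 q [-0.02  0.25  2.18  0.03  0.19  1.54]
[[0.0001, -0.0, -0.0067, -0.3, -0.57, 0.01], [0.0, 0.0, -0.0067, -0.3, -0.57, 0.01], [-0.0, 0.0, -0.0067, -0.3, -0.57, 0.01], [-0.0001, 0.0001, -0.0067, -0.3, -0.57, 0.01]]
```

View pics/b3.png

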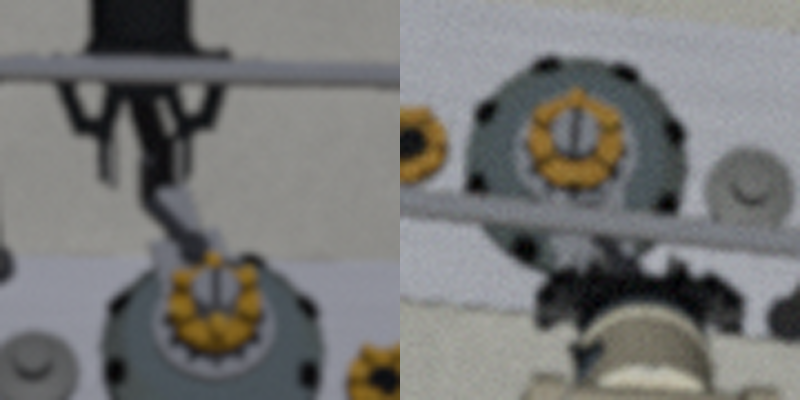

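>>> {"name": "send_rows", "arguments": {"series": [[0,0,-0.006,-0.28,-0.5,0],[0,0,-0.006,-0.28,-0.5,0],[0,0,-0.006,-0.28,-0.5,0],[0,0,-0.005,-0.24,-0.43,0],[0,0,-0.005,-0.24,-0.43,0],[0,0,-0.005,-0.24,-0.43,0]]}}

```text
clock: 5.9
eef_pos: [587.2, 26.7, 134.7]
tcp_rot: [-1.572, 0.523, -3.095]
contact_force: [-2.7, -3.6, 0.1]
opening: 0.5
```

>>> {"name": "send_rows", "arguments": {"series": [[0,0,-0.004,-0.2,-0.34,0],[0,0,-0.004,-0.2,-0.34,0],[0,0,-0.004,-0.2,-0.34,0]]}}

```text
clock: 6.2
eef_pos: [587.3, 38.7, 134.9]
tcp_rot: [-1.572, 0.524, -3.075]
contact_force: [-2.1, -2.7, 0.6]
opening: 0.503
```

Run:
```python
from look import *
look(4); plan([586,50,134],Rt(30,5),2)
```

```text
t 6.3 pos [587.6  38.8 135.1] F [ 0.1 -0.1 -0.6] open 0.505 q [0.06 0.25 2.18 0.02 0.18 1.54]
[[0.0006, 0.0003, -0.0056, -0.25, -0.51, -0.04], [0.0006, 0.0003, -0.0056, -0.25, -0.51, -0.04]]
```

View pics/b4.png

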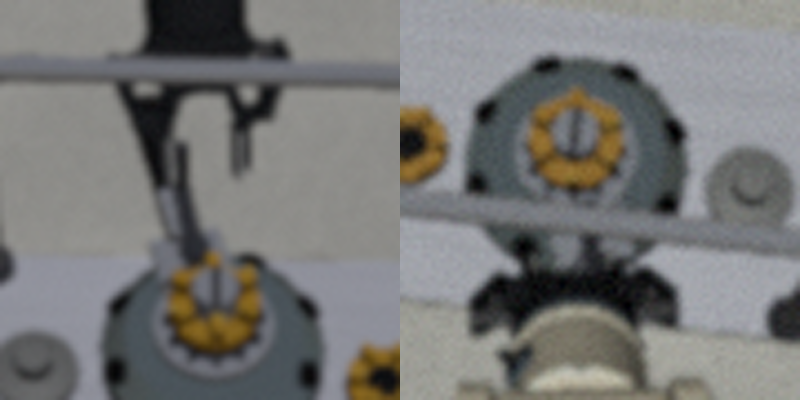

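>>> {"name": "send_rows", "arguments": {"series": [[0,0,-0.004,-0.2,-0.34,0],[0,0,-0.004,-0.2,-0.34,0],[0,0,-0.004,-0.2,-0.34,0]]}}

```text
clock: 6.6
eef_pos: [586.5, 50.5, 135.0]
tcp_rot: [-1.572, 0.525, -3.055]
contact_force: [-0.5, -1.6, 0.6]
opening: 0.501
```

>>> {"name": "send_rows", "arguments": {"series": [[0,0,-0.0025,-0.12,-0.2,0],[0,0,-0.0025,-0.12,-0.2,0]]}}

```text
clock: 6.8
eef_pos: [586.4, 55.5, 135.1]
tcp_rot: [-1.572, 0.525, -3.047]
contact_force: [2.2, -2.3, -1.6]
opening: 0.499
```

Run:
```python
from look import *
look(5); plan([586,60,134],Rt(30,5),2)
```

```text
t 6.9 pos [586.3  55.6 135.1] F [-0.2 -0.2  0.2] open 0.501 q [0.09 0.25 2.18 0.02 0.18 1.54]
[[0.0002, 0.0005, -0.0022, 0.16, 0.19, -0.04], [0.0002, 0.0005, -0.0022, 0.16, 0.19, -0.04]]
```

View pics/b5.png

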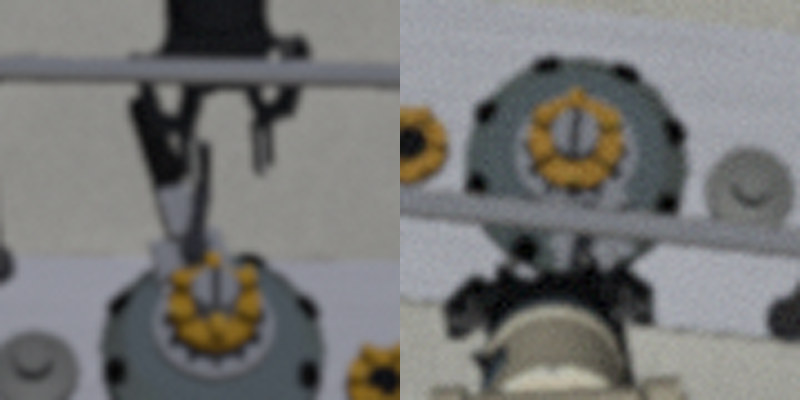

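>>> {"name": "send_rows", "arguments": {"series": [[0,0,-0.002,-0.1,-0.16,0],[0,0,-0.002,-0.1,-0.16,0]]}}

```text
clock: 7.1
eef_pos: [586.1, 59.3, 135.2]
tcp_rot: [-1.573, 0.525, -3.041]
contact_force: [2.5, -3.8, -0.1]
opening: 0.501
```

>>> {"name": "send_rows", "arguments": {"series": [[0,0,-0.002,-0.1,-0.16,0]]}}

```text
clock: 7.2
eef_pos: [585.9, 61.1, 135.2]
tcp_rot: [-1.573, 0.525, -3.037]
contact_force: [4.4, -7.8, -2.6]
opening: 0.499
```

>>> {"name": "send_rows", "arguments": {"series": [[0,0,-0.002,-0.1,-0.16,0]]}}

```text
clock: 7.3
eef_pos: [585.8, 63.0, 135.2]
tcp_rot: [-1.573, 0.525, -3.034]
contact_force: [4.1, -7.9, -2.9]
opening: 0.503
```

Run:
```python
from look import *
look(6); plan([586,60,134],Rt(30,5),2)
```

```text
t 7.4 pos [585.8  63.1 135.2] F [ 4.7 -4.6 -1.9] open 0.501 q [0.1  0.25 2.18 0.03 0.18 1.54]
[[0.0004, 0.0005, 0.0015, 0.35, 0.5, -0.05], [0.0004, 0.0005, 0.0015, 0.35, 0.5, -0.05]]
```

View pics/b6.png

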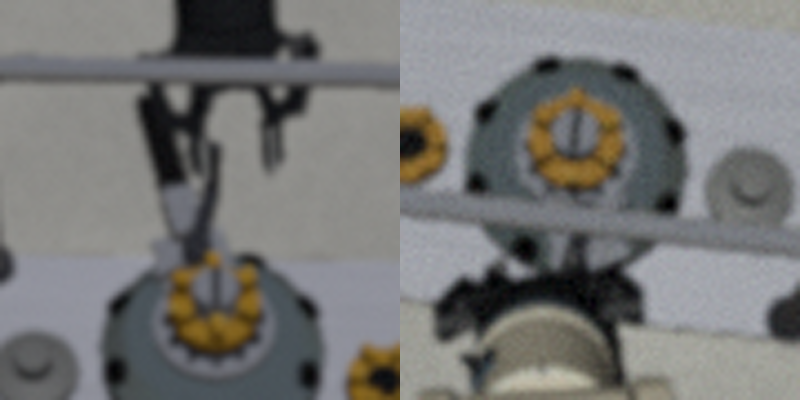

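>>> {"name": "send_rows", "arguments": {"series": [[0,0,0.006,0,0,0],[0,0,0.008,0,0,0],[0,-0.015,0,0,0,0],[0,-0.025,0,0,0,0],[0,-0.03,0,0,0,0],[0,-0.03,0,0,0,0],[0,-0.03,0,0,0,0]]}}

```text
clock: 8.1
eef_pos: [520.9, 42.1, 248.1]
tcp_rot: [-1.573, 0.523, -3.034]
contact_force: [0.6, -0.3, 0.0]
opening: 0.497
```

Run:
```python
from look import *
look(7,(220,140,310,230),(220,130,310,220)); plan([470,45,250],Rt(0,5),6)
```

```text
t 8.2 pos [522.1  42.2 250.8] F [1.2 0.6 0.7] open 0.5 q [ 0.06 -0.06  2.2   0.06  0.48  1.48]
[[0.0075, -0.0042, -0.0014, 0.07, 0.19, -5.05], [0.0078, -0.0035, -0.0014, 0.07, 0.19, -5.05], [0.0081, -0.0028, -0.0013, 0.07, 0.19, -5.05], [0.0083, -0.0021, -0.0013, 0.07, 0.19, -5.05], [0.0085, -0.0014, -0.0013, 0.07, 0.19, -5.05], [0.0086, -0.0006, -0.0013, 0.07, 0.19, -5.05]]
```

View pics/b7.png

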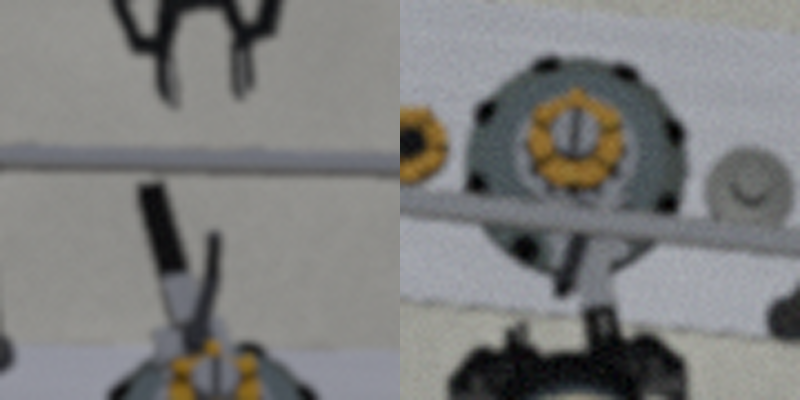

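Run:
```python
from look import *
g=dict(np.load("scene7.npz"));f=dict(np.load("top7.npz"))
def pk(ff,p,o,z): return toplane(ff,(np.array(p)+.5)*90/400-.5+o,z)[0]
S=[220,140];T=[220,130]
post=pk(g,[214,238],S,158)-[3.3,-.4,0]
print("post scene",post)
print("post top", pk(f,[165,290],T,155)+[3,0,0])
e=(pk(g,[150,186],S,100)-[3.3,-.4,0]); e2=(pk(g,[176,272],S,100)-[3.3,-.4,0]); print("grip ends",e,e2, "dist", np.linalg.norm(e[:2]-[685,37.7]),np.linalg.norm(e2[:2]-[685,37.7]))
yaw=-.083
d=e[:2]-[685,37.7]; q=yaw-np.arctan2(-d[1],-d[0]); print("handle",q)
piv=np.array([685,37.7])+56*d/np.linalg.norm(d); dl=post[:2]-piv; print("lever", np.arctan2(-d[1],-d[0])-np.arctan2(-dl[1],-dl[0]),np.linalg.norm(dl))
```

```text
post scene [574.1485887   45.05964856 158.        ]
post top [568.57077866  41.67080691 155.        ]
grip ends [476.23588348   3.56217433 100.        ] [561.60080953  18.27177088 100.        ] dist 211.53687028313828 124.91923909172681
handle -0.24508884893785693
lever 0.44893937415220797 57.95343384213779
```

Run:
```python
import numpy as np
a,b,d,z0=605.7,454.3,329.4,176.3
for lean in(0,10,15,20):
  for x,z in((490,85),(520,85),(530,85),(470,200)):
    l=np.radians(lean); X=x-d*np.sin(l); Z=z+d*np.cos(l)-z0; D2=X*X+Z*Z; c=(D2-a*a-b*b)/2/a/b
    q3=np.arccos(c); q2=np.arctan2(X,Z)-np.arctan2(b*np.sin(q3),a+b*np.cos(q3)); print(lean,x,z,q2.round(2),q3.round(2),"q5",(np.pi-l-q2-q3).round(2))
from plan import *
sp=np.array([685,37.7])
def tgt(q,r,z,lean): h=-.083-q; return [sp[0]-r*np.cos(h),sp[1]-r*np.sin(h),z],Rt(lean,np.degrees(h))
p,R=tgt(-.245,190,170,12); print(p); plan(p,R,8)
```

```text
0 490 85 0.31 2.1 q5 0.73
0 520 85 0.35 2.03 q5 0.76
0 530 85 0.36 2.01 q5 0.76
0 470 200 0.15 2.0 q5 1.0
10 490 85 0.25 2.22 q5 0.5
10 520 85 0.29 2.16 q5 0.52
10 530 85 0.3 2.14 q5 0.53
10 470 200 0.06 2.11 q5 0.8
15 490 85 0.22 2.28 q5 0.38
15 520 85 0.26 2.22 q5 0.4
15 530 85 0.27 2.2 q5 0.41
15 470 200 0.02 2.17 q5 0.69
20 490 85 0.2 2.34 q5 0.25
20 520 85 0.24 2.28 q5 0.27
20 530 85 0.25 2.26 q5 0.28
20 470 200 -0.01 2.22 q5 0.58
[np.float64(497.4877321830263), np.float64(7.054455166606399), 170]
t 8.2 pos [522.1  42.2 250.8] F [1.2 0.6 0.7] open 0.5 q [ 0.06 -0.06  2.2   0.06  0.48  1.48]
[[0.0081, 0.0069, 0.0041, -0.13, -0.36, -2.29], [0.0079, 0.0072, 0.004, -0.13, -0.36, -2.29], [0.0076, 0.0075, 0.004, -0.13, -0.36, -2.29], [0.0073, 0.0078, 0.004, -0.13, -0.36, -2.29], [0.007, 0.0081, 0.0039, -0.13, -0.36, -2.29], [0.0067, 0.0084, 0.0039, -0.13, -0.36, -2.29], [0.0064, 0.0086, 0.0039, -0.13, -0.36, -2.29], [0.0061, 0.0089, 0.0039, -0.13, -0.36, -2.29]]
```

>>> {"name": "send_rows", "arguments": {"series": [[0.0081,0.007,0.004,-0.13,-0.36,-2.29],[0.0079,0.0072,0.004,-0.13,-0.36,-2.29],[0.0076,0.0075,0.004,-0.13,-0.36,-2.29],[0.0073,0.0078,0.004,-0.13,-0.36,-2.29],[0.007,0.008,0.004,-0.13,-0.36,-2.29],[0.0067,0.0084,0.004,-0.13,-0.36,-2.29],[0.0064,0.0086,0.004,-0.13,-0.36,-2.29],[0.006,0.009,0.004,-0.13,-0.36,-2.29]]}}

```text
clock: 9.0
eef_pos: [497.0, 6.0, 165.9]
tcp_rot: [-1.572, 0.201, -2.98]
contact_force: [0.3, -0.5, 1.3]
opening: 0.497
```

```bash
cat >> plan.py <<'E'
sp=np.array([685,37.7])
def tgt(q,r,z,lean=12): h=-.083-q; return [sp[0]-r*np.cos(h),sp[1]-r*np.sin(h),z],Rt(lean,np.degrees(h))
E
python3 - <<'E'
from look import *
look(8,(220,130,310,220),(220,160,310,250)); p,R=tgt(-.245,193,87); plan(p,R,7)
E
```

```text
t 9.1 pos [497.1   6.  165.4] F [ 0.1  0.3 -0.4] open 0.495 q [-0.02  0.14  2.1   0.06  0.7   1.35]
[[0.0026, 0.0109, -0.0001, 0.01, -0.01, 0.07], [0.0026, 0.0109, -0.0001, 0.01, -0.01, 0.07], [0.0026, 0.0109, -0.0001, 0.01, -0.01, 0.07], [0.0026, 0.0109, -0.0001, 0.01, -0.01, 0.07], [0.0026, 0.0109, -0.0001, 0.01, -0.01, 0.07], [0.0026, 0.0109, -0.0001, 0.01, -0.01, 0.07], [0.0027, 0.0109, -0.0001, 0.01, -0.01, 0.07]]
```

View pics/b8.png

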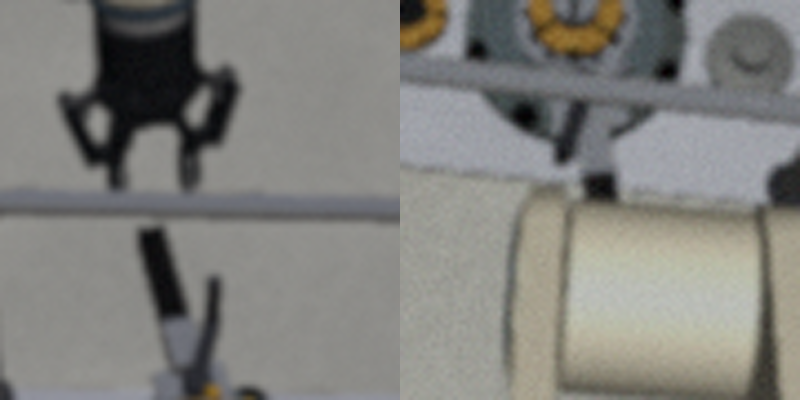

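>>> {"name": "send_rows", "arguments": {"series": [[0.0026,0.011,0,0,0,0],[0.0026,0.011,0,0,0,0],[0.0026,0.011,0,0,0,0],[0.0026,0.011,0,0,0,0]]}}

```text
clock: 9.5
eef_pos: [495.6, 6.4, 120.6]
tcp_rot: [-1.572, 0.204, -2.98]
contact_force: [-0.6, -0.5, -0.6]
opening: 0.499
```

>>> {"name": "send_rows", "arguments": {"series": [[0.0026,0.011,0,0,0,0],[0.0026,0.011,0,0,0,0],[0.0026,0.011,0,0,0,0],[0,0,0,0,0,0]]}}

```text
clock: 9.9
eef_pos: [494.0, 6.2, 86.0]
tcp_rot: [-1.572, 0.202, -2.98]
contact_force: [-0.4, 0.2, -0.7]
opening: 0.497
```

Run:
```python
from look import *
look(9,(220,150,310,240),(220,160,310,250)); p,R=tgt(-.245,193,87); plan(p,R,1)
```

```text
t 10.0 pos [495.    6.2  87.5] F [ 0.5 -0.   0.7] open 0.502 q [-0.02  0.28  2.17  0.08  0.49  1.33]
[[0.0005, 0.0004, -0.0005, 0.06, -0.03, 0.32]]
```

View pics/b9.png

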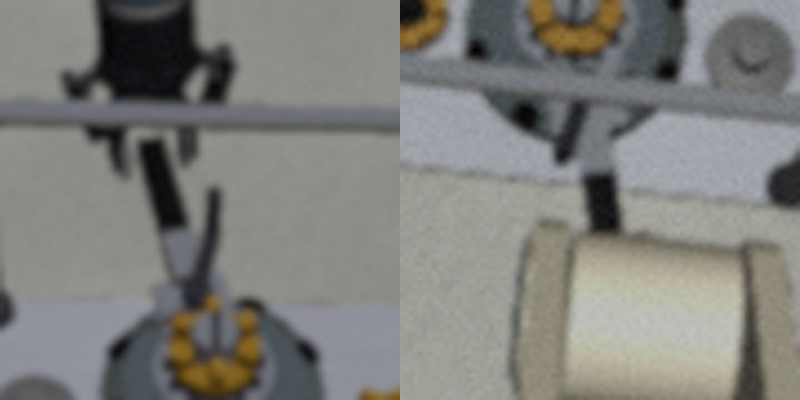

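>>> {"name": "send_rows", "arguments": {"series": [[0,0,0,0,0,0],[0,0,0,0,0,0],[0,0,0,0,0,0],[0,0,0,0,0,0]], "gripper": 0.0, "squeeze": 40}}

```text
clock: 10.4
eef_pos: [495.5, 6.3, 88.4]
tcp_rot: [-1.572, 0.206, -2.98]
contact_force: [-2.6, 0.3, 6.1]
opening: 0.267
```

>>> {"name": "send_rows", "arguments": {"series": [[-0.0002,0,0.0096,-0.6,-2.8,0],[-0.0002,0,0.0096,-0.6,-2.8,0],[0,0,0,0,0,0]]}}

```text
clock: 10.7
eef_pos: [499.9, -13.3, 88.4]
tcp_rot: [-1.572, 0.206, -2.88]
contact_force: [-0.8, -1.7, 5.0]
opening: 0.268
```

```bash
cat > st.py <<'E'
from plan import *
s,p,R=cur(); d=p[:2]-sp; q=-.083-np.arctan2(-d[1],-d[0]); F=s["contact_force"]; u=d/np.hypot(*d); t=np.array([u[1],-u[0]])
print("t",round(s["clock"],2),"r",np.hypot(*d).round(1),"q",q.round(3),"yaw q",(-.083-((s["tcp_rot"][2]-np.pi)+np.pi)%(2*np.pi)-np.pi if 0 else (-.083-((s["tcp_rot"][2]+np.pi+np.pi)%(2*np.pi)-np.pi)).round(3)),"z",p[2].round(1),"Frad,tan",(F[:2]@u).round(1),(F[:2]@t).round(1),F[2].round(1),"open",round(s["opening"],3),s["qpos"].round(2))
E
python3 st.py
```

```text
t 10.7 r 192.0 q -0.352 yaw q -0.345 z 88.4 Frad,tan 1.2 -1.4 5.0 open 0.268 [-0.08  0.28  2.16  0.14  0.51  1.12]
```

>>> {"name": "send_rows", "arguments": {"series": [[-0.0002,0,0.0096,-0.6,-2.8,0],[0,0,0.004,-0.25,-1.17,0],[0,0,0,0,0,0]]}}

```text
clock: 11.0
eef_pos: [503.8, -25.9, 88.4]
tcp_rot: [-1.572, 0.206, -2.811]
contact_force: [0.5, 0.2, 5.2]
opening: 0.267
```

```bash
python3 st.py
```

```text
t 11.0 r 192.0 q -0.42 yaw q -0.414 z 88.4 Frad,tan -0.5 0.0 5.2 open 0.267 [-0.12  0.29  2.14  0.18  0.53  0.98]
```

>>> {"name": "send_rows", "arguments": {"series": [[-0.0002,0,-0.0096,0.6,2.8,0],[-0.0002,0,-0.0096,0.6,2.8,0]]}}

```text
clock: 11.2
eef_pos: [498.3, -7.3, 88.4]
tcp_rot: [-1.571, 0.206, -2.913]
contact_force: [2.3, -1.2, 0.1]
opening: 0.265
```

>>> {"name": "send_rows", "arguments": {"series": [[-0.0002,0,-0.0096,0.6,2.8,0]]}}

```text
clock: 11.3
eef_pos: [496.2, 2.4, 88.5]
tcp_rot: [-1.571, 0.206, -2.963]
contact_force: [2.9, -0.4, -1.2]
opening: 0.262
```

>>> {"name": "send_rows", "arguments": {"series": [[-0.0002,0,-0.0096,0.6,2.8,0]]}}

```text
clock: 11.4
eef_pos: [494.6, 11.9, 88.5]
tcp_rot: [-1.571, 0.206, -3.012]
contact_force: [3.9, -3.4, -2.3]
opening: 0.269
```

>>> {"name": "send_rows", "arguments": {"series": [[-0.0002,0,-0.0096,0.6,2.8,0]]}}

```text
clock: 11.5
eef_pos: [493.5, 21.3, 88.4]
tcp_rot: [-1.57, 0.206, -3.062]
contact_force: [3.6, -8.6, -3.6]
opening: 0.265
```

>>> {"name": "send_rows", "arguments": {"series": [[-0.0002,0,-0.0096,0.6,2.8,0]]}}

```text
clock: 11.6
eef_pos: [492.9, 30.6, 88.4]
tcp_rot: [-1.569, 0.206, -3.112]
contact_force: [4.1, -9.9, -3.7]
opening: 0.269
```

```bash
python3 st.py
```

```text
t 11.6 r 192.3 q -0.12 yaw q -0.113 z 88.4 Frad,tan -3.8 -10.0 -3.7 open 0.269 [ 0.06  0.27  2.18 -0.02  0.49  1.62]
```

>>> {"name": "send_rows", "arguments": {"series": [[-0.0002,0,-0.0096,0.6,2.8,0],[-0.0002,0,-0.0096,0.6,2.8,0],[-0.0002,0,-0.0096,0.6,2.8,0],[-0.0002,0,-0.0096,0.6,2.8,0]]}}

```text
clock: 12.0
eef_pos: [495.1, 68.7, 88.4]
tcp_rot: [-1.568, 0.206, 2.972]
contact_force: [5.9, -12.3, -5.1]
opening: 0.269
```

```bash
python3 st.py
cat > nb.py <<'E'
import sys
from nut import *
k=sys.argv[1]; out=[]
for n,c in(("scene",(688.3,37.3)),("top",(682,38))):
    f=avg(n,5); np.savez(f"{n}N{k}.npz",**f); o=rect(f,c,-0.083,131,42,4.7); h=o.shape[0]
    cv2.imwrite(f"pics/tmp.png",o); out.append(cv2.resize(o,(400,400)))
cv2.imwrite(f"pics/nut{k}.png",np.clip(np.hstack(out)[:,:,::-1]*1.3,0,255).astype(np.uint8))
E
python3 nb.py 1; python3 st.py
```

```text
t 12.0 r 192.4 q 0.079 yaw q 0.087 z 88.4 Frad,tan -7.8 -11.2 -5.1 open 0.269 [ 0.19  0.28  2.16 -0.15  0.51  2.05]
t 12.5 r 192.3 q 0.081 yaw q 0.085 z 88.4 Frad,tan -3.9 -2.8 -2.9 open 0.265 [ 0.18  0.28  2.16 -0.15  0.51  2.05][ WARN:0@4.189] global loadsave.cpp:1063 imwrite_ Unsupported depth image for selected encoder is fallbacked to CV_8U.
```

View pics/nut1.png

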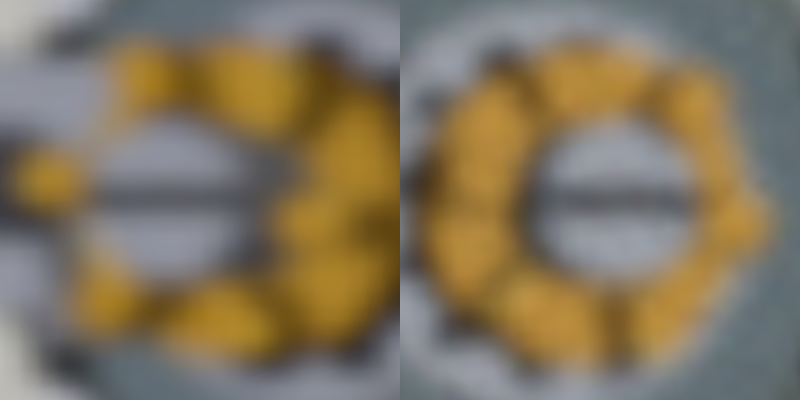

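>>> {"name": "send_rows", "arguments": {"series": [[-0.0002,0,-0.0096,0.6,2.8,0],[-0.0002,0,-0.0096,0.6,2.8,0],[-0.0002,0,-0.0096,0.6,2.8,0],[-0.0002,0,-0.0096,0.6,2.8,0]]}}

```text
clock: 12.9
eef_pos: [504.9, 105.3, 88.4]
tcp_rot: [-1.566, 0.206, 2.773]
contact_force: [7.1, -12.0, -4.5]
opening: 0.265
```

```bash
python3 st.py;python3 nb.py 2 2>/dev/null; python3 st.py
```

```text
t 12.9 r 192.4 q 0.276 yaw q 0.286 z 88.4 Frad,tan -10.8 -8.7 -4.5 open 0.265 [ 0.29  0.32  2.1  -0.24  0.57  2.42]
t 13.4 r 192.3 q 0.28 yaw q 0.285 z 88.4 Frad,tan -5.9 -3.3 -5.0 open 0.268 [ 0.29  0.32  2.1  -0.24  0.57  2.42]
```

View pics/nut2.png

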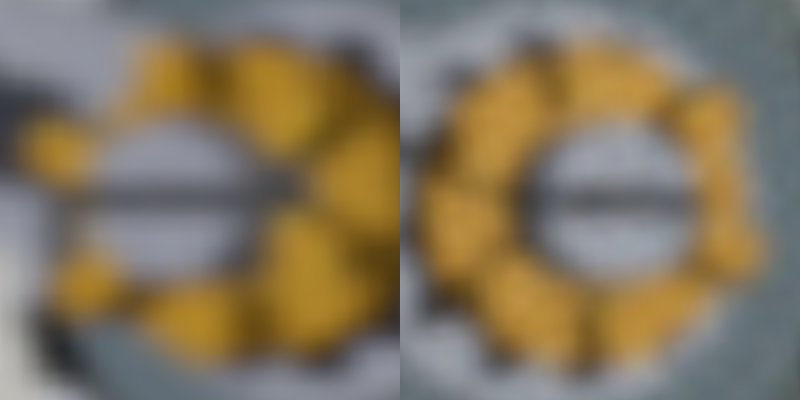

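>>> {"name": "send_rows", "arguments": {"series": [[-0.0001,0,-0.0067,0.42,1.96,0],[-0.0001,0,-0.0067,0.42,1.96,0],[0,0,0,0,0,0]]}}

```text
clock: 13.7
eef_pos: [510.3, 118.1, 88.4]
tcp_rot: [-1.567, 0.207, 2.703]
contact_force: [4.3, -7.4, -0.4]
opening: 0.266
```

```bash
python3 st.py;python3 nb.py 3 2>/dev/null; python3 st.py
```

```text
t 13.7 r 192.4 q 0.348 yaw q 0.355 z 88.4 Frad,tan -7.0 -4.9 -0.4 open 0.266 [ 0.32  0.33  2.08 -0.26  0.6   2.53]
t 14.2 r 192.3 q 0.348 yaw q 0.355 z 88.4 Frad,tan -6.3 -3.2 -3.6 open 0.268 [ 0.32  0.33  2.08 -0.26  0.6   2.53]
```

View pics/nut3.png

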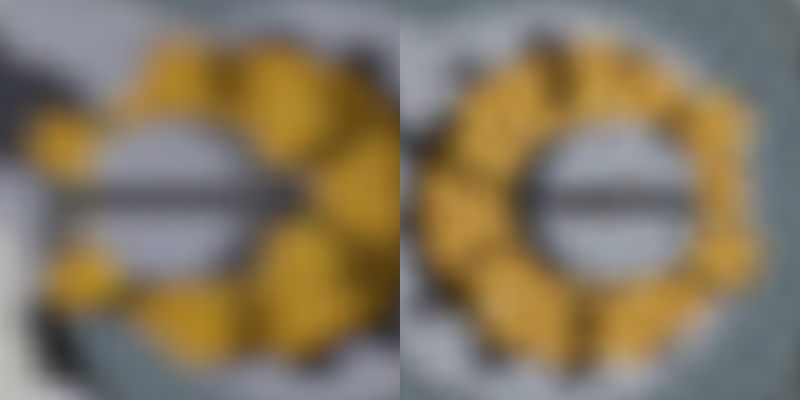

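```bash
cat > ph.py <<'E'
from nut import *
import sys
def prof(f,c,rad,z=131,yaw=-.083):
    im=rect(f,c,yaw,z,45,6); th=np.arange(720)*np.pi/360
    p=cv2.remap(im,((45+rad*np.cos(th))*6-.5).astype(np.float32)[None],((45-rad*np.sin(th))*6-.5).astype(np.float32)[None],cv2.INTER_LINEAR)[0]
    return th,(p[:,0]-p[:,2])/(p.sum(1)+1), p[:,0]
cs={"scene":[(688.3,37.3),(686,37.3),(691,37.3),(688.3,38.5),(688.3,36)],"top":[(682,38),(679,38),(685,38),(682,39.2),(682,36.8)]}
for k in sys.argv[1:]:
  for n in("scene","top"):
    f=dict(np.load(f"{n}{k}.npz")); row=[]
    for c in cs[n]:
      F=0
      for rad in np.arange(20,35,1.5):
        th,s,br=prof(f,c,rad); F=F+(br*np.exp(-6j*th)).mean()
      a=-np.degrees(np.angle(-F))/6
      row.append(round((a+20)%60-20,1))
    print(k,n,row,abs(F).round(1))
E
python3 ph.py A N1 N2 N3
```

```text
A scene [np.float64(33.3), np.float64(32.4), np.float64(0.6), np.float64(33.9), np.float64(32.1)] 27.3
A top [np.float64(4.0), np.float64(2.9), np.float64(31.5), np.float64(3.9), np.float64(4.1)] 20.9
N1 scene [np.float64(16.4), np.float64(19.6), np.float64(-5.1), np.float64(17.9), np.float64(13.5)] 16.9
N1 top [np.float64(-9.3), np.float64(-8.6), np.float64(21.3), np.float64(-8.2), np.float64(-10.4)] 18.1
N2 scene [np.float64(6.2), np.float64(8.5), np.float64(-14.8), np.float64(8.4), np.float64(3.2)] 28.1
N2 top [np.float64(-17.7), np.float64(-19.3), np.float64(8.0), np.float64(-16.1), np.float64(-19.4)] 15.7
N3 scene [np.float64(4.4), np.float64(5.3), np.float64(-12.8), np.float64(6.1), np.float64(2.4)] 38.1
N3 top [np.float64(-19.5), np.float64(37.4), np.float64(4.4), np.float64(-16.7), np.float64(36.8)] 9.8
```

>>> {"name": "send_rows", "arguments": {"series": [[-0.0009,0.0002,0.0192,-1.19,-5.6,0],[-0.0009,0.0002,0.0192,-1.19,-5.6,0],[-0.0009,0.0002,0.0192,-1.19,-5.6,0],[-0.0009,0.0002,0.0192,-1.19,-5.6,0],[-0.0009,0.0002,0.0192,-1.19,-5.6,0],[-0.0009,0.0002,0.0192,-1.19,-5.6,0],[0,0,0,0,0,0]]}}

```text
clock: 14.9
eef_pos: [495.8, 4.3, 88.5]
tcp_rot: [-1.569, 0.207, -2.977]
contact_force: [10.5, 1.0, -11.8]
opening: 0.266
```

```bash
python3 st.py;python3 nb.py 4 2>/dev/null; sed -i 's/^cs=.*/cs={"scene":[(686,37.3),(686,38),(685,38)],"top":[(685,38),(685,37.3),(684,38)]}/' ph.py; python3 ph.py NA 2>/dev/null; python3 ph.py A N1 N2 N3 N4
```

```text
t 14.9 r 192.1 q -0.258 yaw q -0.247 z 88.5 Frad,tan -10.5 -0.8 -11.8 open 0.266 [-0.02  0.27  2.17  0.08  0.49  1.32]
A scene [np.float64(32.4), np.float64(32.6), np.float64(32.4)] 92.4
A top [np.float64(31.5), np.float64(31.5), np.float64(30.0)] 10.7
N1 scene [np.float64(19.6), np.float64(19.8), np.float64(20.1)] 69.8
N1 top [np.float64(21.3), np.float64(21.6), np.float64(22.0)] 9.8
N2 scene [np.float64(8.5), np.float64(8.9), np.float64(9.2)] 74.1
N2 top [np.float64(8.0), np.float64(8.6), np.float64(6.3)] 11.4
N3 scene [np.float64(5.3), np.float64(5.8), np.float64(5.9)] 77.8
N3 top [np.float64(4.4), np.float64(5.0), np.float64(3.2)] 15.9
N4 scene [np.float64(6.8), np.float64(7.2), np.float64(7.3)] 82.8
N4 top [np.float64(4.8), np.float64(5.4), np.float64(4.0)] 15.5
```

>>> {"name": "send_rows", "arguments": {"series": [[-0.0001,0,-0.0096,0.6,2.8,0],[-0.0001,0,-0.0096,0.6,2.8,0]]}}

```text
clock: 15.6
eef_pos: [493.2, 25.1, 88.6]
tcp_rot: [-1.57, 0.208, -3.083]
contact_force: [12.2, -0.9, -17.3]
opening: 0.269
```

>>> {"name": "send_rows", "arguments": {"series": [[0,0,-0.0048,0.3,1.4,0],[0,0,0,0,0,0]]}}

```text
clock: 15.8
eef_pos: [492.9, 30.8, 88.6]
tcp_rot: [-1.57, 0.208, -3.106]
contact_force: [10.4, 4.1, -14.4]
opening: 0.27
```

```bash
python3 st.py;python3 nb.py 5 2>/dev/null;  python3 ph.py N3 N4 N5
```

```text
t 15.8 r 192.2 q -0.119 yaw q -0.118 z 88.6 Frad,tan -10.5 3.8 -14.4 open 0.27 [ 0.06  0.27  2.18 -0.01  0.49  1.61]
N3 scene [np.float64(5.3), np.float64(5.8), np.float64(5.9)] 77.8
N3 top [np.float64(4.4), np.float64(5.0), np.float64(3.2)] 15.9
N4 scene [np.float64(6.8), np.float64(7.2), np.float64(7.3)] 82.8
N4 top [np.float64(4.8), np.float64(5.4), np.float64(4.0)] 15.5
N5 scene [np.float64(6.1), np.float64(6.6), np.float64(6.7)] 95.5
N5 top [np.float64(4.4), np.float64(5.0), np.float64(3.3)] 16.1
```

View pics/nut5.png

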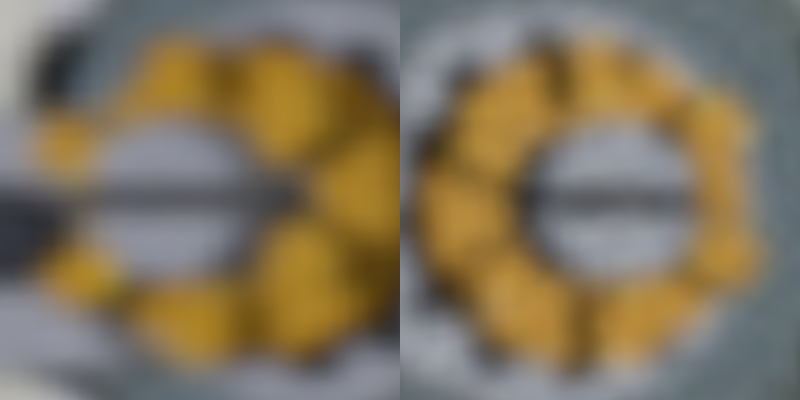

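>>> {"name": "send_rows", "arguments": {"series": [[0,0,0,0,0,0],[0,0,0,0,0,0],[0,0,0,0,0,0]], "gripper": 0.45}}

```text
clock: 16.6
eef_pos: [491.0, 29.8, 88.5]
tcp_rot: [-1.57, 0.204, -3.105]
contact_force: [0.2, 0.0, -0.3]
opening: 0.449
```

>>> {"name": "send_rows", "arguments": {"series": [[0,0,0,0,0,0],[0,0,0,0,0,0],[0,0,0,0,0,0]], "gripper": 0.0}}

```text
clock: 16.9
eef_pos: [491.2, 29.7, 88.8]
tcp_rot: [-1.57, 0.204, -3.104]
contact_force: [-3.3, 0.8, 6.0]
opening: 0.266
```

```bash
python3 st.py
```

```text
t 16.9 r 194.0 q -0.124 yaw q -0.12 z 88.8 Frad,tan 3.3 0.9 6.0 open 0.266 [ 0.06  0.27  2.18 -0.01  0.49  1.61]
```

Bind relieved. Drive on in small steps, watching force.

>>> {"name": "send_rows", "arguments": {"series": [[0,0,-0.0038,0.24,1.12,0],[0,0,-0.0038,0.24,1.12,0]]}}

```text
clock: 17.1
eef_pos: [490.9, 37.0, 88.8]
tcp_rot: [-1.569, 0.204, 3.138]
contact_force: [-2.7, -2.3, 5.0]
opening: 0.27
```

>>> {"name": "send_rows", "arguments": {"series": [[0,0,-0.0038,0.24,1.12,0]]}}

```text
clock: 17.2
eef_pos: [491.0, 40.9, 88.8]
tcp_rot: [-1.569, 0.204, 3.119]
contact_force: [-2.3, -2.7, 6.0]
opening: 0.27
```

```bash
python3 st.py;python3 nb.py 6 2>/dev/null;  python3 ph.py N5 N6; python3 st.py
```

```text
t 17.2 r 194.1 q -0.066 yaw q -0.06 z 88.8 Frad,tan 2.3 -2.8 6.0 open 0.27 [ 0.1   0.27  2.18 -0.06  0.49  1.74]
N5 scene [np.float64(6.1), np.float64(6.6), np.float64(6.7)] 95.5
N5 top [np.float64(4.4), np.float64(5.0), np.float64(3.3)] 16.1
N6 scene [np.float64(5.2), np.float64(5.7), np.float64(5.8)] 95.7
N6 top [np.float64(4.2), np.float64(4.8), np.float64(3.0)] 16.7
t 17.7 r 194.0 q -0.064 yaw q -0.06 z 88.8 Frad,tan 2.4 2.5 5.0 open 0.271 [ 0.1   0.27  2.18 -0.05  0.49  1.74]
```

>>> {"name": "send_rows", "arguments": {"series": [[0,0,-0.0038,0.24,1.12,0],[0,0,-0.0038,0.24,1.12,0]]}}

```text
clock: 17.9
eef_pos: [491.2, 48.5, 88.8]
tcp_rot: [-1.569, 0.204, 3.079]
contact_force: [-2.9, -1.9, 6.1]
opening: 0.266
```

>>> {"name": "send_rows", "arguments": {"series": [[0,0,-0.0038,0.24,1.12,0],[0,0,-0.0038,0.24,1.12,0]]}}

```text
clock: 18.1
eef_pos: [491.8, 56.2, 88.8]
tcp_rot: [-1.568, 0.205, 3.039]
contact_force: [-2.6, -1.5, 5.7]
opening: 0.266
```

```bash
python3 st.py
cat > hd.py <<'E'
import sys
from h import *
# handle direction from dark grip seen in scene (between grip inner end and gripper)
for k in sys.argv[1:]:
    f=dict(np.load(f"scene{k}.npz")); b=(225,155,300,245); 
    cv2.imwrite(f"pics/hd{k}.png",cv2.resize(f["frame"][b[1]:b[3],b[0]:b[2],::-1],None,fx=6,fy=6,interpolation=cv2.INTER_CUBIC))
E
python3 hd.py N4 N6; python3 -c "
import cv2,numpy as np
cv2.imwrite('pics/hdc.png',np.hstack([cv2.imread('pics/hdN4.png')[:,:395],cv2.imread('pics/hdN6.png')[:,:395]]))"
```

```text
t 18.1 r 194.1 q 0.012 yaw q 0.02 z 88.8 Frad,tan 2.5 -1.7 5.7 open 0.266 [ 0.15  0.28  2.17 -0.11  0.5   1.91][ WARN:0@0.480] global loadsave.cpp:1063 imwrite_ Unsupported depth image for selected encoder is fallbacked to CV_8U.
```

View pics/hdc.png

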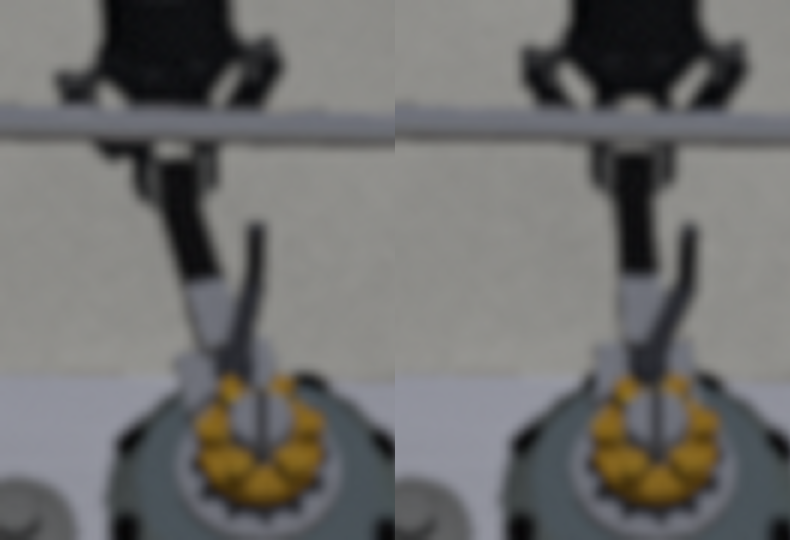

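```bash
python3 nb.py 7 2>/dev/null;  python3 ph.py N3 N6 N7; python3 st.py
```

```text
N3 scene [np.float64(5.3), np.float64(5.8), np.float64(5.9)] 77.8
N3 top [np.float64(4.4), np.float64(5.0), np.float64(3.2)] 15.9
N6 scene [np.float64(5.2), np.float64(5.7), np.float64(5.8)] 95.7
N6 top [np.float64(4.2), np.float64(4.8), np.float64(3.0)] 16.7
N7 scene [np.float64(4.3), np.float64(4.7), np.float64(4.8)] 91.8
N7 top [np.float64(4.2), np.float64(4.8), np.float64(3.2)] 16.7
t 18.6 r 194.1 q 0.014 yaw q 0.02 z 88.8 Frad,tan 3.2 2.6 5.4 open 0.27 [ 0.15  0.28  2.17 -0.11  0.5   1.91]
```

>>> {"name": "send_rows", "arguments": {"series": [[-0.0005,0.0001,0.0136,-0.83,-3.92,0],[-0.0005,0.0001,0.0136,-0.83,-3.92,0],[-0.0005,0.0001,0.0136,-0.83,-3.92,0],[-0.0005,0.0001,0.0136,-0.83,-3.92,0],[-0.0005,0.0001,0.0136,-0.83,-3.92,0],[-0.0005,0.0001,0.0136,-0.83,-3.92,0],[0,0,0,0,0,0]]}}

```text
clock: 19.3
eef_pos: [501.7, -25.5, 88.8]
tcp_rot: [-1.57, 0.205, -2.824]
contact_force: [3.0, 2.0, 0.2]
opening: 0.269
```

```bash
python3 st.py;python3 nb.py 8 2>/dev/null;  python3 ph.py N8; python3 st.py
```

```text
t 19.3 r 193.9 q -0.415 yaw q -0.4 z 88.8 Frad,tan -3.5 0.9 0.2 open 0.269 [-0.11  0.29  2.15  0.17  0.52  1.  ]
N8 scene [np.float64(5.0), np.float64(5.4), np.float64(5.5)] 73.7
N8 top [np.float64(4.7), np.float64(5.3), np.float64(3.8)] 16.9
t 19.8 r 193.9 q -0.406 yaw q -0.4 z 88.8 Frad,tan -4.6 0.9 -0.1 open 0.266 [-0.11  0.29  2.15  0.17  0.52  1.01]
```

Forward again, reading force per step.

>>> {"name": "send_rows", "arguments": {"series": [[-0.0001,0,-0.0078,0.48,2.24,0],[-0.0001,0,-0.0078,0.48,2.24,0]]}}

```text
clock: 20.0
eef_pos: [496.8, -9.3, 88.9]
tcp_rot: [-1.57, 0.205, -2.906]
contact_force: [5.7, -0.6, -4.1]
opening: 0.268
```

>>> {"name": "send_rows", "arguments": {"series": [[-0.0001,0,-0.0078,0.48,2.24,0],[-0.0001,0,-0.0078,0.48,2.24,0]]}}

```text
clock: 20.2
eef_pos: [493.6, 6.1, 88.8]
tcp_rot: [-1.569, 0.205, -2.986]
contact_force: [5.7, -3.8, -3.8]
opening: 0.268
```

>>> {"name": "send_rows", "arguments": {"series": [[0,0,-0.0039,0.24,1.12,0]]}}

```text
clock: 20.3
eef_pos: [492.9, 10.0, 88.8]
tcp_rot: [-1.569, 0.205, -3.005]
contact_force: [6.0, -6.8, -3.0]
opening: 0.268
```

>>> {"name": "send_rows", "arguments": {"series": [[0,0,-0.0039,0.24,1.12,0]]}}

```text
clock: 20.4
eef_pos: [492.4, 13.5, 88.8]
tcp_rot: [-1.568, 0.205, -3.024]
contact_force: [5.2, -7.1, -3.2]
opening: 0.266
```

>>> {"name": "send_rows", "arguments": {"series": [[0,0,-0.0039,0.24,1.12,0]]}}

```text
clock: 20.5
eef_pos: [492.0, 17.2, 88.8]
tcp_rot: [-1.568, 0.205, -3.044]
contact_force: [5.1, -9.3, -2.5]
opening: 0.265
```

```bash
python3 st.py;python3 nb.py 9 2>/dev/null;  python3 ph.py N9; python3 st.py
```

```text
t 20.5 r 194.1 q -0.189 yaw q -0.18 z 88.8 Frad,tan -4.1 -9.8 -2.5 open 0.265 [0.02 0.27 2.18 0.03 0.49 1.48]
N9 scene [np.float64(6.4), np.float64(6.9), np.float64(6.9)] 84.4
N9 top [np.float64(4.4), np.float64(5.0), np.float64(3.4)] 16.8
t 21.0 r 194.1 q -0.187 yaw q -0.18 z 88.8 Frad,tan -4.9 -1.2 -3.0 open 0.265 [0.02 0.27 2.18 0.03 0.49 1.47]
```

>>> {"name": "send_rows", "arguments": {"series": [[0,0,-0.0039,0.24,1.12,0],[0,0,-0.0039,0.24,1.12,0],[0,0,-0.0039,0.24,1.12,0],[0,0,0,0,0,0]]}}

```text
clock: 21.4
eef_pos: [491.1, 29.0, 88.8]
tcp_rot: [-1.568, 0.205, -3.104]
contact_force: [5.3, -5.6, -1.2]
opening: 0.268
```

```bash
python3 st.py;python3 nb.py 10 2>/dev/null;  python3 ph.py N10; python3 st.py
```

```text
t 21.4 r 194.1 q -0.128 yaw q -0.12 z 88.8 Frad,tan -5.1 -5.8 -1.2 open 0.268 [ 0.06  0.27  2.18 -0.02  0.49  1.61]
N10 scene [np.float64(4.1), np.float64(4.5), np.float64(4.4)] 89.2
N10 top [np.float64(1.8), np.float64(2.3), np.float64(0.9)] 18.5
t 21.9 r 194.1 q -0.128 yaw q -0.12 z 88.8 Frad,tan -4.9 -3.1 -3.4 open 0.271 [ 0.06  0.27  2.18 -0.01  0.49  1.61]
```

View pics/nut10.png

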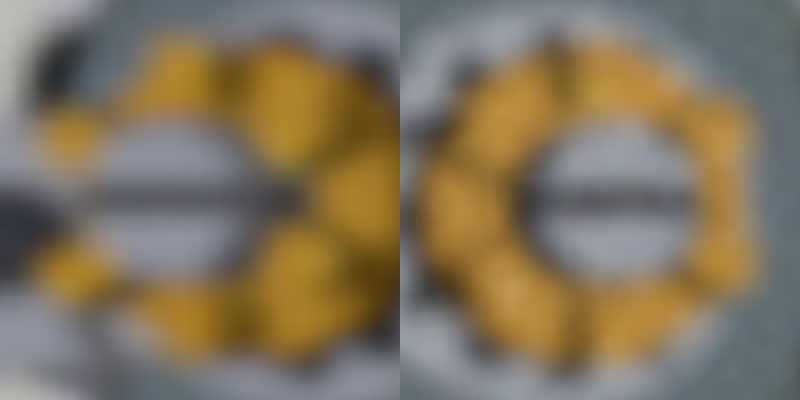

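>>> {"name": "send_rows", "arguments": {"series": [[0,0,-0.0039,0.24,1.12,0],[0,0,-0.0029,0.18,0.84,0],[0,0,0,0,0,0]]}}

```text
clock: 22.2
eef_pos: [490.8, 35.6, 88.8]
tcp_rot: [-1.568, 0.205, -3.139]
contact_force: [5.1, -6.5, -1.4]
opening: 0.263
```

```bash
python3 st.py;python3 nb.py 11 2>/dev/null;  python3 ph.py N11; python3 st.py
```

```text
t 22.2 r 194.2 q -0.094 yaw q -0.086 z 88.8 Frad,tan -5.0 -6.6 -1.4 open 0.263 [ 0.08  0.27  2.18 -0.04  0.49  1.69]
N11 scene [np.float64(2.3), np.float64(2.7), np.float64(2.6)] 89.4
N11 top [np.float64(-2.7), np.float64(-2.3), np.float64(-4.4)] 22.6
t 22.7 r 194.1 q -0.094 yaw q -0.086 z 88.8 Frad,tan -5.7 -4.3 -2.3 open 0.271 [ 0.08  0.27  2.18 -0.04  0.49  1.68]
```

View pics/nut11.png

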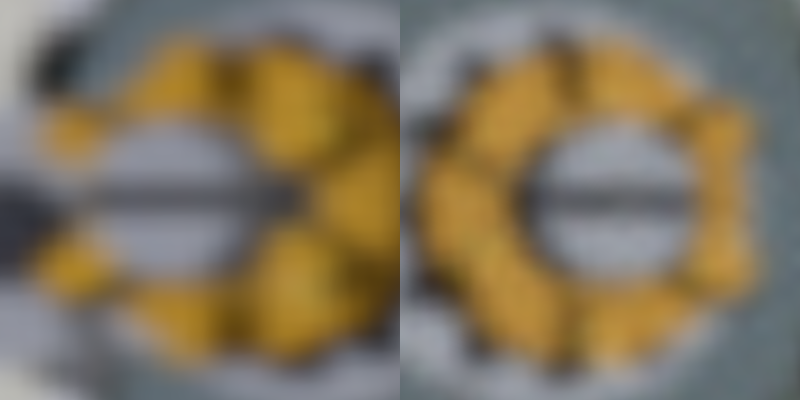

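```bash
cat > sym.py <<'E'
import sys
from nut import *
def center_line(im,half,s):  # spindle face: grey (low sat) bright, inside 20mm; line y: darkest row
    pass
for k in sys.argv[1:]:
  for n,c in(("scene",(686,37.7)),("top",(684,37.7))):
    f=dict(np.load(f"{n}{k}.npz")); res=[]
    sp=rect(f,(688.3,37.3) if n=="scene" else (682,38),-.083,138,45,6); g=sp.mean(2)
    # black line: per-column min near centre, weighted
    sub=g[270-48:270+48,270-50:270+50]; w=np.clip(np.percentile(sub,60,axis=0)-sub-5,0,None); yy=(47.5-np.arange(96))[:,None]/6
    y=(w*(abs(yy)<5)*yy).sum(0)/(w*(abs(yy)<5)).sum(0); xs=(np.arange(100)-49.5)/6; fit=np.polyfit(xs,y,1)
    y0=37.7-c[1]+(fit[1]+((37.3 if n=="scene" else 38)-37.7)) # offset of line in y rel. to c
    for dy in(0,):
     for zz in(131,120):
      im=rect(f,(c[0],c[1]+y0),-.083,zz,45,6); th=np.arange(1440)*np.pi/720
      b=[]
      for rad in np.arange(22,36,2.):
        p=cv2.remap(im,((45+rad*np.cos(th))*6-.5).astype(np.float32)[None],((45-rad*np.sin(th))*6-.5).astype(np.float32)[None],cv2.INTER_LINEAR)[0]
        b.append(np.clip(p[:,0]-p[:,2]-15,0,None))
      b=np.array(b); m=b[:,::-1]; m=np.roll(m,1,1); sc=[]
      S=np.arange(-160,161)
      for s in S: sc.append((b*np.roll(m,s,1)).sum())
      # b(th) ~ m(th-s): b symmetric about s/2
      sc=np.array(sc)/ (b*b).sum(); W=abs(S)<=100; i=np.argmax(np.where(W,sc,0)); 
      res.append((S[i]*.25/2,round(sc[i],3)))
    print(k,n,"line y0 %.2f slope %.3f"%(y0,fit[0]),res)
E
python3 sym.py A N1 N2 N3 N8 N10 N11
```

```text
A scene line y0 -0.19 slope 0.002 [(np.float64(3.25), np.float32(0.98)), (np.float64(1.875), np.float32(0.988))]
A top line y0 -0.01 slope 0.023 [(np.float64(3.25), np.float32(0.993)), (np.float64(3.125), np.float32(0.995))]
N1 scene line y0 -0.21 slope -0.000 [(np.float64(-8.375), np.float32(0.979)), (np.float64(-7.625), np.float32(0.985))]
N1 top line y0 -0.00 slope 0.017 [(np.float64(-8.0), np.float32(0.969)), (np.float64(-8.125), np.float32(0.985))]
N2 scene line y0 -0.19 slope 0.001 [(np.float64(8.375), np.float32(0.963)), (np.float64(6.5), np.float32(0.972))]
N2 top line y0 -0.03 slope 0.016 [(np.float64(8.75), np.float32(0.997)), (np.float64(8.375), np.float32(0.995))]
N3 scene line y0 -0.21 slope -0.000 [(np.float64(4.875), np.float32(0.976)), (np.float64(3.75), np.float32(0.984))]
N3 top line y0 -0.03 slope 0.015 [(np.float64(5.875), np.float32(0.994)), (np.float64(5.75), np.float32(0.995))]
N8 scene line y0 -0.19 slope 0.001 [(np.float64(5.5), np.float32(0.978)), (np.float64(4.125), np.float32(0.983))]
N8 top line y0 -0.03 slope 0.017 [(np.float64(5.875), np.float32(0.994)), (np.float64(5.75), np.float32(0.995))]
N10 scene line y0 -0.22 slope 0.000 [(np.float64(2.125), np.float32(0.99)), (np.float64(1.5), np.float32(0.993))]
N10 top line y0 -0.06 slope 0.023 [(np.float64(3.5), np.float32(0.994)), (np.float64(3.25), np.float32(0.995))]
N11 scene line y0 -0.19 slope 0.001 [(np.float64(0.5), np.float32(0.988)), (np.float64(0.25), np.float32(0.993))]
N11 top line y0 -0.09 slope 0.010 [(np.float64(1.375), np.float32(0.992)), (np.float64(1.25), np.float32(0.995))]
```

>>> {"name": "send_rows", "arguments": {"series": [[0,0,-0.002,0.12,0.56,0],[0,0,0,0,0,0]]}}

```text
clock: 22.9
eef_pos: [490.8, 37.4, 88.8]
tcp_rot: [-1.568, 0.205, 3.134]
contact_force: [5.4, -7.9, -1.6]
opening: 0.268
```

```bash
python3 st.py;python3 nb.py 12 2>/dev/null;  python3 sym.py N12
```

```text
t 22.9 r 194.2 q -0.084 yaw q -0.076 z 88.8 Frad,tan -5.4 -7.9 -1.6 open 0.268 [ 0.09  0.27  2.18 -0.05  0.49  1.71]
N12 scene line y0 -0.20 slope 0.005 [(np.float64(0.125), np.float32(0.992)), (np.float64(-0.125), np.float32(0.994))]
N12 top line y0 -0.07 slope 0.017 [(np.float64(1.0), np.float32(0.99)), (np.float64(0.875), np.float32(0.995))]
```

>>> {"name": "send_rows", "arguments": {"series": [[0,0,0,0,0,0],[0,0,0,0,0,0],[0,0,0,0,0,0]], "gripper": 0.6}}

```text
clock: 23.7
eef_pos: [489.7, 38.0, 88.3]
tcp_rot: [-1.569, 0.203, 3.134]
contact_force: [0.6, -1.1, 0.4]
opening: 0.599
```

>>> {"name": "send_rows", "arguments": {"series": [[0,-0.01,0,0,0,0],[0,-0.02,0,0,0,0],[0,-0.03,0,0,0,0],[0,-0.03,0,0,0,0],[0.02,-0.03,0,0,0,0],[0.03,-0.02,0,0,0,0],[0.02,0,0,0,0,0],[0,0,0,0,0,0]]}}

```text
clock: 24.5
eef_pos: [390.9, 39.0, 211.8]
tcp_rot: [-1.569, 0.204, 3.134]
contact_force: [0.6, 0.0, 0.1]
opening: 0.598
```

```bash
python3 st.py;python3 nb.py 13 2>/dev/null;  python3 sym.py N13
python3 - <<'E'
from look import *
look(20,(190,130,330,270),(185,110,325,250))
E
```

```text
t 24.5 r 294.1 q -0.079 yaw q -0.076 z 211.8 Frad,tan -0.6 0.0 0.1 open 0.598 [ 0.12 -0.11  2.24 -0.04  0.81  1.72]
N13 scene line y0 -0.22 slope 0.004 [(np.float64(0.0), np.float32(0.992)), (np.float64(-0.125), np.float32(0.995))]
N13 top line y0 -0.06 slope 0.011 [(np.float64(1.0), np.float32(0.99)), (np.float64(0.875), np.float32(0.995))]
```

View pics/b20.png

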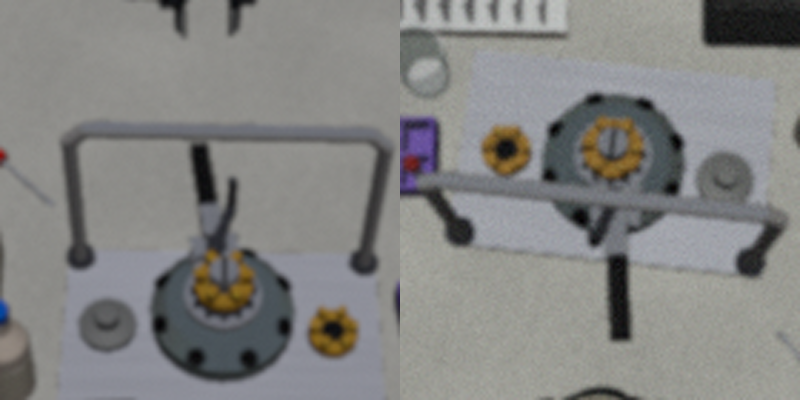

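Run:
```python
from h import *
g=dict(np.load("scene20.npz")); k=140/400
def pk(p,z): return toplane(g,(np.array(p)+.5)*k-.5+[190,130],z)[0]-[3.3,-.4,0]
post=pk([233,182],158); e=pk([198,147],100); sp=np.array([685,37.7]); d=e[:2]-sp; a=np.arctan2(-d[1],-d[0])
piv=sp+56*d/np.hypot(*d); dl=post[:2]-piv; print("handle",-.083-a,np.hypot(*d),"lever",a-np.arctan2(-dl[1],-dl[0]),np.hypot(*dl))
for n in("scene","top"):
    D=np.abs(np.load(f"{n}20.npz")["frame"].astype(float)-np.load(f"{n}0.npz")["frame"]).max(2); D=cv2.GaussianBlur(D,(0,0),1.5)
    m=(D>30).astype(np.uint8); c,l,s,ct=cv2.connectedComponentsWithStats(m); print(n,[(s[i].tolist()) for i in range(1,c) if s[i,4]>10])
```

```text
handle -0.15120775444413176 209.566565960848 lever 0.4674776112133505 57.96865465105351
scene [[34, 0, 92, 37, 1407], [204, 0, 98, 66, 3169], [92, 25, 12, 9, 74], [47, 31, 31, 23, 333], [217, 58, 8, 14, 43], [279, 59, 6, 7, 23], [55, 61, 49, 56, 1297], [242, 62, 43, 80, 1960], [248, 179, 26, 47, 647]]
top [[250, 182, 26, 49, 765], [212, 244, 254, 140, 13205], [505, 305, 7, 5, 25], [473, 313, 39, 26, 709]]
```

Nothing moved except the robot, the handle and the nut, and the lever is at its stop. I'm handing the job in now.

```bash
python3 -c "
from rig import r
print(r.sign_off())"
```

```text
the job is handed in; nothing more can be done
None
```

The pawl lever is fully over on its tightening side, and the castle nut's next slot is lined up with the cross hole. The job was handed in at about 25 s, with the gripper open and clear of everything.

- **Lever:** I pushed the post over before turning the nut, with no pinch. The force rose from about 3 N to 8 N at the stop. The pictures gave about 0.45 rad right after the push and 0.47 at the end, which matches the 0.45 stop within measuring error.
- **Nut:** I turned it from about −33° to the slot in two driving strokes. The first back stroke, to about −0.25 rad, did not catch the next tooth, so I repeated it further back. The nut stayed put meanwhile.
- **Alignment check after letting go:** the scene camera showed 0.0° left and the top camera about 1°. The black line itself looks about 0.6 to 1° turned in the top view, so the nut is within about 1°.
- **Surroundings:** comparing pictures from before and after showed changes only where the robot, the handle and the lever moved. The rack, carton, screwdriver, spare nut and rotor cap did not shift.
- **Forces:** the highest wrist reading I saw was about 21 N, in the second forward stroke. I let go and gripped the handle again to relieve it.
- **Disagreement:** the handle angle read from the final picture (−0.15 rad) differs from the tool's last pose (−0.08 rad). I put this down to a rough pixel pick and did not check it further.

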